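# Stand the beam block back up in front of the lamp

### The job

The L-shaped beam block has been knocked onto its back in front of the arc lamp. Without picking it up, push its raised foot over so that the black plate stands upright again, then push the block along the bench until the plate stands close up against the lamp's nose, square to it and centred on its round opening. Leave everything else on the bench where it is.

Things in the scene. Friction and masses are not known exactly. Their poses are not given: they have to be found in the camera images.
- beam_block: beam block, a loose rigid L of 0.3 to 0.6 kg: black plate 110 wide x 120 tall x 4 mm, fixed to the back edge of a bare aluminium foot 110 wide x 80 deep x 12 mm. Origin: mid-way along the heel edge (bottom edge of the plate's flat back). Axes: x along the width, z up the plate, -y out over the foot. It starts lying on the plate's back: z level, towards the lamp; foot (-y) pointing up, 84 mm high
- block_toe (a point): middle of the foot's free (toe) edge, half-way through its 12 mm thickness: at x 0, y -84, z 6 mm in the block's frame. Pushed near here with 1 to 2.5 N, away from the lamp, the lying block turns about its heel edge and, once about 40 degrees over, falls onto its foot by itself. Standing, it slides on the bench with friction about 0.5 to 0.7
- lamp: arc lamp, fixed: beige housing 210 wide x 260 long x 240 mm tall; a black round nose, 80 mm across, axis level and 75 mm above the bench, sticks out 83 mm from its front. Origin: on the bench straight below the centre of the nose's flat front rim. Axes: +y from the nose into the housing, x to the side, z up. With the block standing flat against the nose and centred, the two frames coincide
- lamp_opening (a point): centre of the nose's round opening (52 mm across), in the plane of its front rim, 75 mm above the bench
- stirrer: fixed magnetic stirrer 130 x 150 x 43 mm with a sample vial standing on it (to 117 mm height), about 0.45 m in front of the nose. Origin: centre of its underside
- vial_a: loose bystander: small capped amber vial, 21 mm across, 46 mm tall, origin at the centre of its underside. Leave it alone
- vial_b: loose bystander: vial like vial_a. Leave it alone
- vial_c: loose bystander: vial like vial_a. Leave it alone
- goggles: loose bystander: laser goggles, 145 x 170 x 50 mm, origin under the middle of the lenses. Leave them alone
- pipette: loose bystander: pipette lying down, 260 mm long, 28 mm thick, origin under its handle. Leave it alone
- hex_driver: loose bystander: screwdriver lying down, 170 mm long. Leave it alone
Not all that is in view belongs to the job. What is shaped like the beam_block but brown or green is not meant.

How it is judged:
On the way:
1. the beam block stands on its foot, plate upright (angle between beam_block's own z axis and vertical below 0.08 rad and angular speed of beam_block below 0.3 rad/s), for 0.2 s.
At the end, for the whole second after the job is handed in: the block stands upright on its foot (within 3 degrees) and at rest, the plate's back within 15 mm of the nose's front rim, the plate's centre line within 18 mm of the nose's axis and square to it within 8 degrees (angle between beam_block's own z axis and vertical below 0.06 rad and y of beam_block in the frame of lamp between -0.015 and 0.01 m and x of beam_block in the frame of lamp between -0.018 and 0.018 m and angle between the y axis of beam_block and the y axis of lamp, either way round below 0.14 rad and linear speed of beam_block below 0.01 m/s); the robot touches nothing.
It fails at once if the beam block is picked up (its heel edge leaves the bench by more than 12 mm) (height (world z) of beam_block above 0.012 m).
It fails at once if a bystander is disturbed (moved by more than 25 mm) (distance of any of vial_a, vial_b, vial_c, goggles, pipette, hex_driver from where it was at the start of the episode above 0.025 m).
It also fails if it takes over 67 s, if anything falls off the work surface, if the arm or the gripper's body presses on something with over 40 N, if the wrist force passes 120 N, or if a joint passes its speed limit or range.

### The arm

A 6-joint arm with a two-finger parallel gripper is mounted at the origin on the work surface. World frame = base frame: x ahead of the robot, y to its left, z up, the work surface at z = 0. Lengths are in m, angles in rad, forces in N, time in s.
With the tool pointing down it reaches from about 0.325 to 0.775 m from the base axis. Payload 9.3 kg.
Tool frame: the origin (TCP) lies between the finger pads; the fingertips stand 22 mm ahead of it and the grasp point (between the pads) lies 3 mm ahead of it; z points along the fingers, x is the direction in which the jaws open and shut, and the axes are right-handed (so a half turn about z gives the same grasp; the last joint's range is limited). The gripper opens to 85 mm and grips with 20 to 120 N. Pads are 22 mm wide; open, the fingers measure 114 mm over their backs; the gripper's body (76 mm by 85 mm) begins 54 mm behind the grasp point. The pads swing forward as they close: fully open they stand 13 mm farther back than shut.
Start: joints at [-1.366, 0.259, 0.021, 1.334, 0, 1.418], TCP at [0.193, -0.515, 0.253] pointing down, gripper open.
Joint ranges: [-3.04, 3.04], [-0.91, 1.82], [-1.04, 1.36], [-1.92, 1.95], [-1.52, 1.45], [-3.14, 3.14]. Speed limits (rad/s): [2.22, 2.22, 2.79, 3.14, 3.14, 3.14].

### API

Orientations are given as a rotation vector (axis times angle).
In Python, from station import manip, viewer, close_job gives the robot as it stands.
- The arm moves only by the shell command python3 -m pendant 'ROWS' [OPENING]. ROWS is a JSON object of lists of equal length, an entry for each row: "linear": the shift along the world's x, y, z in m, a list of three; "twist": the turn about the world's z in rad. In form: {"linear": [[x, y, z], ...], "twist": [twist, ...]}. A call has 1 to 5 rows; each row shifts and turns the pose as measured when the row begins; what a row does not reach is not made up. A row lasts 1/12 s, in which the tool goes at most 41.7 mm and 7.16 degrees, less where a joint would pass 70% of its speed; a pose out of reach is approached as far as the arm can. A call with a gripper value outside its range is refused whole. OPENING is the opening, from 0 (shut) to 1 (fully open), set as the call begins (- or left out, the last holds). The fingers move at their own pace and stop on an object; the grip force is fixed at half the most. Time passes only in rows, so rows that do not move let the fingers close. It gives the time, the measured TCP pose, the force and the opening at its end, in the units of the state.
- manip.state(): the state, without advancing time (a new reading comes with each control period).
- viewer.camera(name): name is "scene" or "top"; returns a dict with "color" (400x640x3 uint8, blue, green, red), "camera_matrix" (3x3 intrinsics, pixels), "extrinsics" (4x4, takes a point from camera to world coordinates). Camera axes: x right, y up, looking along -z (the intrinsics and any distortion apply to the point x, -y, -z); pixel columns grow to the right and rows downward; lengths in m; the calibration is good to about 2 mm. A picture is of the moment at which its call begins. There is no depth.
- close_job(): hands the job in, once; it reports no verdict.
The state is a dict: "time": time; "joint_positions": joint angles; "dq": joint speeds; "joint_efforts": joint torques, N m; "ee_pos": TCP position; "ee_rot": TCP orientation; "force": force on the tool from outside, world axes, zero at the start; "moment": the same for the moment, N m; "finger_gap": finger opening in m.
Only numpy, scipy, OpenCV 4.12 (cv2) and the standard library are available. Lean on these libraries where they do the work, as an engineer would, in place of code of your own. Each camera call takes 0.05 s, during which the arm holds its last target.

## Working session

There is one attempt and no reset: what is moved stays moved. The work goes in short steps, Python scripts to look and compute and a shell command to move; the robot and the scene stay as the last step left them, time stands still between calls to the robot, and variables do not carry over. Pictures are saved under pics/ and viewed, and the job is handed in when it is done.

```bash
ls; mkdir -p pics; python3 - <<'E'
from station import manip, viewer
import cv2
print(manip.state())
for n in ("scene","top"):
    d=viewer.camera(n); cv2.imwrite(f"pics/{n}0.png",d["color"]); print(d["camera_matrix"],d["extrinsics"],[k for k in d])
E
```

```text
pics
{'time': 0.0, 'joint_positions': array([-1.36562038e+00,  2.59174122e-01,  2.07542952e-02,  1.33370499e+00,
       -1.61651617e-05,  1.41821636e+00]), 'dq': array([ 2.06321594e-03, -7.47677707e-04, -3.65887407e-05,  3.49626189e-04,
       -1.27678201e-03,  1.22891708e-03]), 'joint_efforts': array([ 3.03703473e-04, -5.55643165e+01,  3.44527566e+01,  1.36592507e-02,
       -3.06460252e-04, -3.25810568e-06]), 'ee_pos': array([ 0.1925435 , -0.51491919,  0.25267303]), 'ee_rot': array([-2.58050530e+00,  1.79023012e+00,  1.53090399e-03]), 'force': array([-1.16149828, -0.7136365 , -0.26025047]), 'moment': array([ 0.01268883,  0.05726631, -0.03149503]), 'finger_gap': 0.08553433476734519}
[[484.77258023   0.         316.07881017]
 [  0.         484.77258023 202.34212863]
 [  0.           0.           1.        ]] [[ 0.26155807 -0.69403467  0.67074828  1.31426533]
 [ 0.96512231  0.17997335 -0.19012764 -0.28467244]
 [ 0.01123836  0.69708355  0.71690183  0.98356384]
 [ 0.          0.          0.          1.        ]] ['color', 'camera_matrix', 'extrinsics']
[[484.37500148   0.         311.21972971]
 [  0.         484.37500148 201.50194903]
 [  0.           0.           1.        ]] [[-0.00468862  0.9977813  -0.06641159  0.37465746]
 [-0.9999794  -0.00438704  0.00468622 -0.02368146]
 [ 0.00438447  0.0664322   0.99778131  1.67782955]
 [ 0.          0.          0.          1.        ]] ['color', 'camera_matrix', 'extrinsics']
```

View pics/scene0.png

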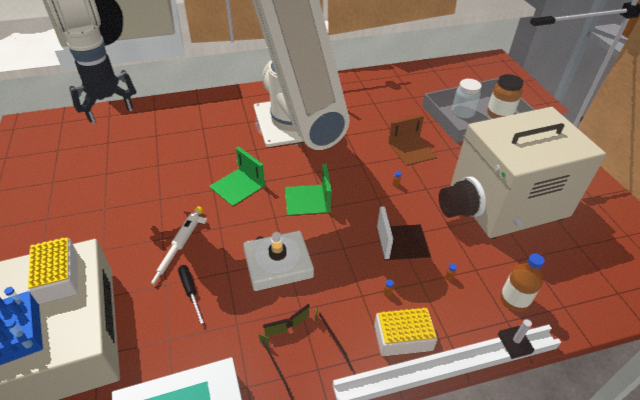

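View pics/top0.png

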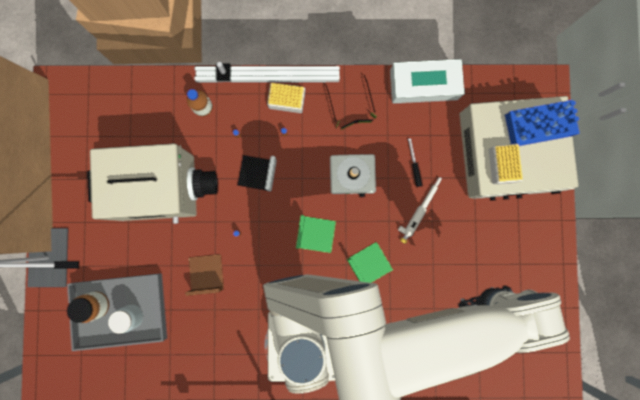

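```bash
cat > h.py <<'E'
import numpy as np, cv2
from station import manip, viewer
def ray(d,u,v):
    K=d["camera_matrix"];E=d["extrinsics"]
    c=np.array([(u-K[0,2])/K[0,0],-(v-K[1,2])/K[1,1],-1.])
    return E[:3,3],E[:3,:3]@c
def onz(d,u,v,z):
    o,r=ray(d,u,v); return (o+r*(z-o[2])/r[2])
def proj(d,p):
    K=d["camera_matrix"];E=d["extrinsics"]
    c=E[:3,:3].T@(np.array(p)-E[:3,3]); return np.array([K[0,0]*c[0]/-c[2]+K[0,2],K[1,1]*-c[1]/-c[2]+K[1,2]])
def crop(d,n,x0,y0,x1,y1,s):
    cv2.imwrite(n,cv2.resize(d["color"][y0:y1,x0:x1],None,fx=s,fy=s,interpolation=cv2.INTER_CUBIC))
E
python3 - <<'E'
from h import *
d=viewer.camera("top"); crop(d,"pics/t1.png",170,130,300,220,6)
d=viewer.camera("scene"); crop(d,"pics/s1.png",360,150,500,270,5)
E
```

```text
(no output)
```

View pics/t1.png

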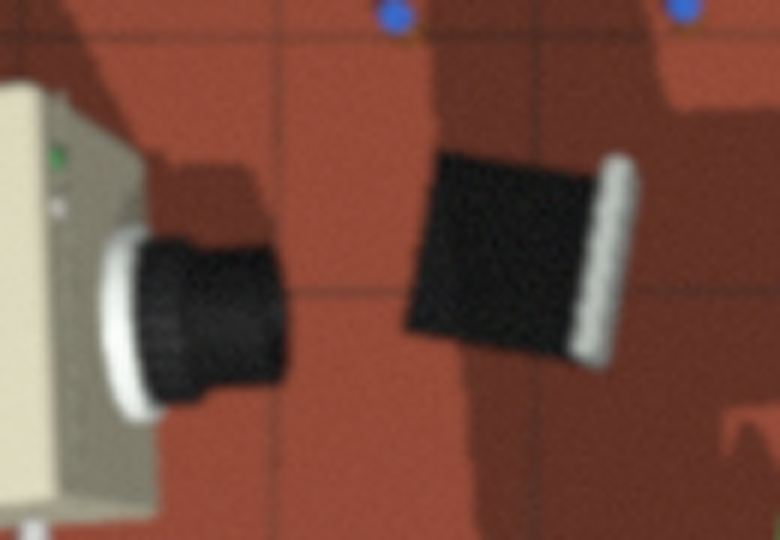

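View pics/s1.png

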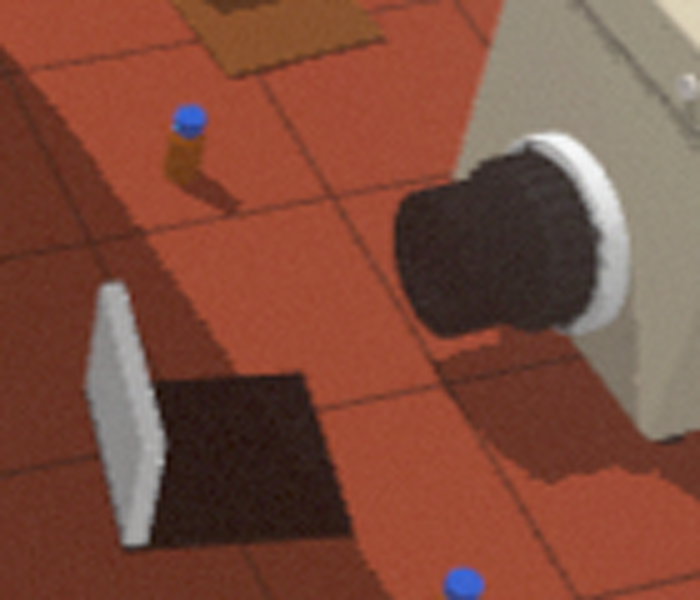

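```bash
python3 - <<'E'
from h import *
d=viewer.camera("top"); s=viewer.camera("scene")
f=lambda a,b,z:onz(d,170+(a+.5)/6-.5,130+(b+.5)/6-.5,z).round(4)
print("plate z-end corners",f(440,150,4),f(404,330,4))
print("toe far", f(605,155,84),f(571,357,84),"heel side",f(637,160,84),f(605,368,84))
print("nose rim", f(272,248,75),f(281,382,75), f(288,315,115))
print("nose back", f(205,248,75),f(210,388,75))
g=lambda a,b,z:onz(s,360+(a+.5)/5-.5,150+(b+.5)/5-.5,z).round(4)
print("scene plate",g(303,374,4),g(353,536,4),"toe corners",g(112,284,84),g(155,440,84),"heel bottom",g(125,548,0),g(150,545,12))
# housing top edges in top
crop(d,"pics/t2.png",80,130,210,230,6)
for n in ("top","scene"):
    D=d if n=="top" else s
    hsv=cv2.cvtColor(D["color"],cv2.COLOR_BGR2HSV); m=cv2.inRange(hsv,(105,120,80),(125,255,255))
    k,l,st,c=cv2.connectedComponentsWithStats(m)
    for i in range(1,k):
        if 4<st[i,4]<150: print(n,c[i].round(1),st[i,4],onz(D,*c[i],.043).round(3))
print(manip.state()["time"])
E
```

```text
plate z-end corners [-0.0086 -0.3418  4.    ] [ 0.1369 -0.37    4.    ]
toe far [-13.0497  -6.5918  84.    ] [-7.2622 -7.5526 84.    ] heel side [-12.9021  -5.6781  84.    ] [-6.9442 -6.5862 84.    ]
nose rim [ -9.236  -14.3165  75.    ] [ -5.8239 -14.0601  75.    ] [-11.8362 -21.4655 115.    ]
nose back [ -9.243  -16.0146  75.    ] [ -5.6794 -15.8526  75.    ]
scene plate [ 3.6709 -1.8581  4.    ] [ 3.336 -1.796  4.   ] toe corners [ 73.7595 -37.1032  84.    ] [ 64.1898 -35.5563  84.    ] heel bottom [ 0.6326  0.0922 -0.    ] [ 8.9327 -4.6522 12.    ]
top [192.1  94. ] 72 [0.855 0.376 0.043]
top [283.4 130.4] 13 [0.727 0.063 0.043]
top [235.4 131.9] 17 [0.723 0.226 0.043]
top [236.  232.8] 17 [0.379 0.222 0.043]
scene [397.4 173.8] 26 [0.383 0.221 0.043]
scene [452.1 266.8] 40 [0.725 0.225 0.043]
scene [389.4 282.9] 44 [0.73  0.062 0.043]
scene [  8.8 290.6] 54 [ 0.529 -0.787  0.043]
0.3
```

View pics/t2.png

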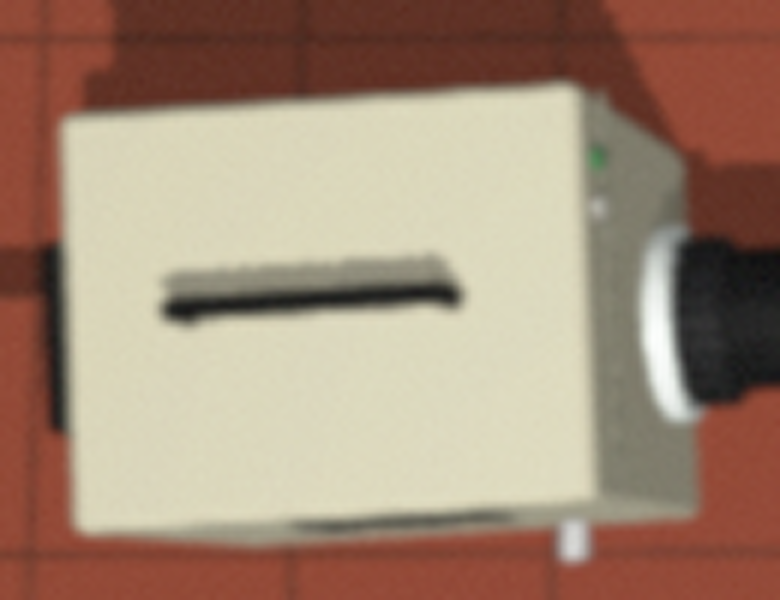

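```bash
python3 - <<'E'
from h import *
d=viewer.camera("top"); s=viewer.camera("scene")
f=lambda a,b,z:onz(d,170+(a+.5)/6-.5,130+(b+.5)/6-.5,z/1000)[:2].round(4)
h=lambda a,b,z:onz(d,80+(a+.5)/6-.5,130+(b+.5)/6-.5,z/1000)[:2].round(4)
g=lambda a,b,z:onz(s,360+(a+.5)/5-.5,150+(b+.5)/5-.5,z/1000)[:2].round(4)
print("plate z-end corners",f(440,150,4),f(404,330,4))
print("toe far", f(605,155,84),f(571,357,84),"heel side",f(637,160,84),f(605,368,84))
print("nose rim", f(272,248,75),f(281,382,75), f(288,315,115))
print("scene plate",g(303,374,4),g(353,536,4),"toe corners",g(112,284,84),g(155,440,84),"heel bottom",g(125,548,0),g(150,545,12))
print("housing", [h(*p,240) for p in((62,115),(580,82),(75,533),(598,500))])
H=[h(*p,240) for p in((62,115),(580,82),(75,533),(598,500))]
for i,j in((1,0),(3,2)):
    v=H[j]-H[i]; print(np.linalg.norm(v), v/np.linalg.norm(v))
for i,j in((1,3),(0,2)):
    v=H[i]-H[j]; print(np.linalg.norm(v), v/np.linalg.norm(v))
c=(H[1]+H[3])/2; print(c)
E
```

```text
plate z-end corners [0.6509 0.2056] [0.546  0.2259]
toe far [0.6346 0.1035] [0.5225 0.1221] heel side [0.6317 0.0858] [0.5164 0.1034]
nose rim [0.5847 0.2888] [0.5102 0.2832] [0.5431 0.272 ]
scene plate [0.549  0.2263] [0.6577 0.2061] toe corners [0.5293 0.1143] [0.6329 0.0975] heel bottom [0.6326 0.0922] [0.6424 0.1005]
housing [array([0.6314, 0.6307]), array([0.647, 0.373]), array([0.423 , 0.6189]), array([0.4381, 0.3613])]
0.25817174516201424 [-0.06042489  0.99817275]
0.25804218647345245 [-0.05851756  0.99828638]
0.20922738826453866 [0.99843525 0.05592002]
0.20873380176674786 [0.99840083 0.05653133]
[0.54255 0.36715]
```

```bash
python3 - <<'E'
from h import *
from scipy.spatial.transform import Rotation as R
s=manip.state(); M=R.from_rotvec(s["ee_rot"]).as_matrix(); print(M.round(3)); print("toolx yaw deg",np.degrees(np.arctan2(M[1,0],M[0,0])), np.array([.588,.154,.25])-s["ee_pos"])
E
```

```text
[[ 0.35  -0.937 -0.   ]
 [-0.937 -0.35   0.   ]
 [-0.    -0.    -1.   ]]
toolx yaw deg -69.49937140289798 [ 0.39539078  0.66913689 -0.00320685]
```

```bash

python3 -m pendant '{"linear":[[0.02,0.034,0],[0.02,0.034,0],[0.02,0.034,0],[0.02,0.034,0],[0.02,0.034,0]],"twist":[0.05,0.05,0.05,0.05,0.05]}' 0.6
python3 -m pendant '{"linear":[[0.02,0.034,0],[0.02,0.034,0],[0.02,0.034,0],[0.02,0.034,0],[0.02,0.034,0]],"twist":[0.05,0.05,0.05,0.05,0.05]}'
python3 -m pendant '{"linear":[[0.02,0.034,0],[0.02,0.034,0],[0.02,0.034,0],[0.02,0.034,0],[0.02,0.034,0]],"twist":[0.05,0.05,0.05,0.05,0.05]}'
```

```text
time: 0.82
ee_pos: [0.2914, -0.3452, 0.2507]
ee_rot: [2.783, -1.457, -0.002]
force: [1.1, -0.5, -0.2]
finger_gap: 0.0513
time: 1.23
ee_pos: [0.3935, -0.1663, 0.2516]
ee_rot: [2.948, -1.083, 0.003]
force: [1.5, -0.1, -0.0]
finger_gap: 0.0513
time: 1.65
ee_pos: [0.4963, 0.0141, 0.2532]
ee_rot: [3.064, -0.687, 0.01]
force: [0.6, -1.2, -0.3]
finger_gap: 0.0517
```

```bash

python3 -m pendant '{"linear":[[0.022,0.034,0],[0.022,0.034,0],[0.022,0.034,0],[0.022,0.034,0],[0.003,0.003,0]],"twist":[0.064,0.064,0.064,0.064,0]}'
python3 -m pendant '{"linear":[[0,0,0],[0,0,0]],"twist":[0,0]}'
```

```text
time: 2.07
ee_pos: [0.5895, 0.1636, 0.2527]
ee_rot: [-3.13, 0.257, -0.013]
force: [-1.1, -1.3, -1.3]
finger_gap: 0.0514
time: 2.23
ee_pos: [0.5901, 0.166, 0.2512]
ee_rot: [-3.131, 0.251, -0.01]
force: [-0.3, 0.2, -0.5]
finger_gap: 0.0514
```

```bash

python3 -m pendant '{"linear":[[0,-0.003,-0.04],[0,-0.003,-0.04],[0,-0.002,-0.04],[0,0,-0.04],[0,0,0]],"twist":[0,0,0,0,0]}'
python3 - <<'E'
from h import *
d=viewer.camera("top"); crop(d,"pics/t3.png",170,110,330,230,5)
d=viewer.camera("scene"); crop(d,"pics/s3.png",330,130,490,250,5)
E
```

```text
time: 2.65
ee_pos: [0.5878, 0.1523, 0.0909]
ee_rot: [-3.129, 0.263, -0.025]
force: [-1.6, 0.2, -0.4]
finger_gap: 0.0512
```

View pics/t3.png

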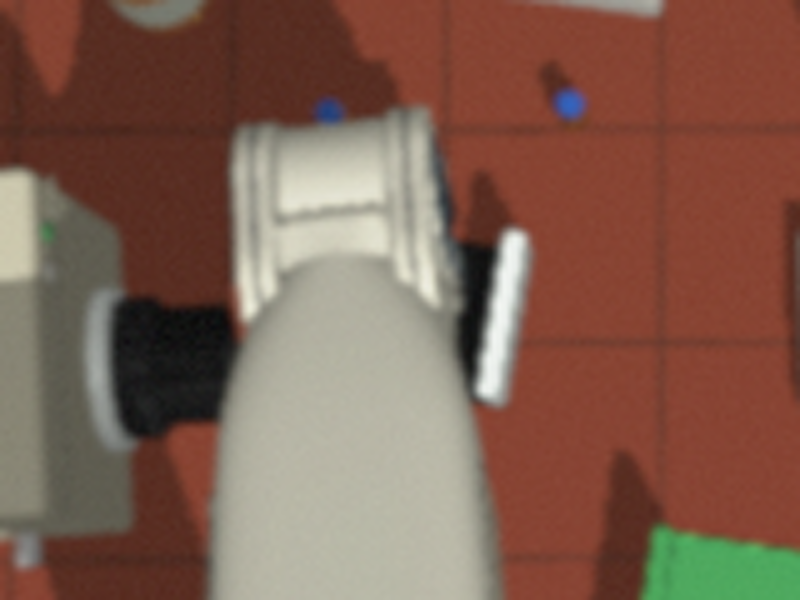

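View pics/s3.png

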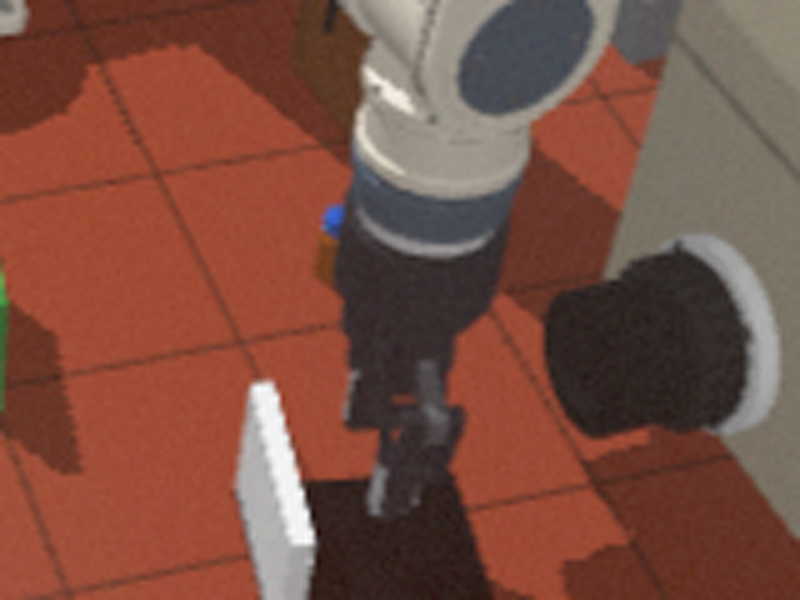

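```bash
python3 - <<'E'
from h import *
s=viewer.camera("scene"); t=viewer.camera("top")
for z in (.05,.06,.07,.08,.09): print(z,onz(s,330+376/5,130+515/5,z).round(4))
print([onz(t,170+a/5,110+b/5,.084).round(4)[:2] for a,b in((505,232),(478,398),(531,236),(506,406))])
print(manip.state()["force"],manip.state()["ee_pos"])
E
```

```text
0.05 [0.6023 0.1535 0.05  ]
0.06 [0.6099 0.1488 0.06  ]
0.07 [0.6176 0.1441 0.07  ]
0.08 [0.6252 0.1394 0.08  ]
0.09 [0.6328 0.1347 0.09  ]
[array([0.6313, 0.1015]), array([0.5208, 0.1193]), array([0.6285, 0.0843]), array([0.5154, 0.1008])]
[ 0.22110204  0.23537985 -0.21542237] [0.59342819 0.15386665 0.10036684]
```

```bash

python3 -m pendant '{"linear":[[-0.004,-0.01,-0.002],[-0.003,-0.008,0],[0,0,0]],"twist":[0,0,0]}'
python3 -m pendant '{"linear":[[-0.001,-0.006,0],[-0.001,-0.006,0],[0,0,0]],"twist":[0,0,0]}'
```

```text
time: 3.1
ee_pos: [0.5889, 0.1345, 0.1051]
ee_rot: [-3.124, 0.26, -0.062]
force: [0.3, 0.1, 0.5]
finger_gap: 0.0513
time: 3.35
ee_pos: [0.5876, 0.1206, 0.1082]
ee_rot: [-3.123, 0.261, -0.07]
force: [-0.2, -0.4, -0.5]
finger_gap: 0.0512
```

```bash

python3 -m pendant '{"linear":[[0,0,-0.02],[0,0,0],[0,0,0]],"twist":[0,0,0]}'
python3 - <<'E'
from h import *
from scipy.spatial.transform import Rotation as R
s=manip.state(); print(R.from_rotvec(s["ee_rot"]).as_matrix().round(3)); print(s["ee_pos"],s["joint_positions"])
d=viewer.camera("scene"); crop(d,"pics/s4.png",330,130,490,250,5)
E
```

```text
time: 3.6
ee_pos: [0.5884, 0.1201, 0.0894]
ee_rot: [-3.122, 0.263, -0.074]
force: [0.7, 0.9, 1.5]
finger_gap: 0.0512
[[ 0.985 -0.167  0.048]
 [-0.167 -0.986  0.004]
 [ 0.046 -0.012 -0.999]]
[0.58840863 0.12005773 0.08944956] [ 6.10475141e-02  4.06971020e-01 -1.93795738e-01  9.22210413e-01
  1.23030303e-03  1.79989215e+00]
```

View pics/s4.png

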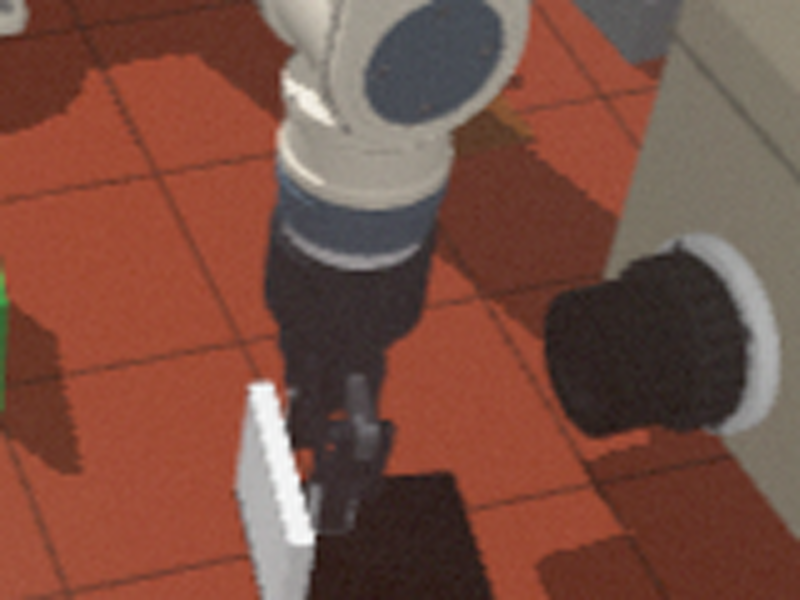

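```bash

python3 -m pendant '{"linear":[[-0.002,-0.008,0],[-0.001,-0.006,0],[-0.001,-0.006,0]],"twist":[0,0,0]}'
python3 -m pendant '{"linear":[[-0.001,-0.007,-0.001],[-0.001,-0.007,-0.001],[-0.001,-0.007,-0.001]],"twist":[0,0,0]}'
python3 - <<'E'
from h import *
d=viewer.camera("scene"); crop(d,"pics/s5.png",330,130,490,250,5)
E
```

```text
time: 3.9
ee_pos: [0.5845, 0.1002, 0.0905]
ee_rot: [-3.121, 0.259, -0.074]
force: [1.0, 0.9, -1.8]
finger_gap: 0.0508
time: 4.15
ee_pos: [0.5813, 0.0767, 0.0882]
ee_rot: [-3.122, 0.259, -0.076]
force: [-0.4, 0.6, 0.2]
finger_gap: 0.0512
```

View pics/s5.png

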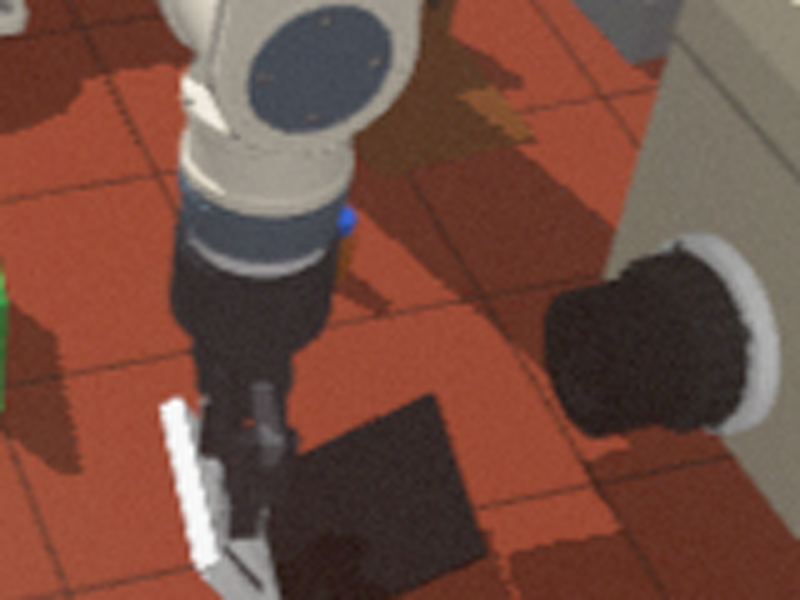

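```bash

python3 -m pendant '{"linear":[[-0.001,-0.006,-0.003],[-0.001,-0.006,-0.002],[-0.001,-0.006,-0.001]],"twist":[0,0,0]}'
python3 - <<'E'
from h import *
d=viewer.camera("scene"); crop(d,"pics/s6.png",330,130,490,250,5)
E
```

```text
time: 4.45
ee_pos: [0.5778, 0.0556, 0.0816]
ee_rot: [-3.122, 0.261, -0.076]
force: [0.6, -0.1, -1.3]
finger_gap: 0.0513
```

View pics/s6.png

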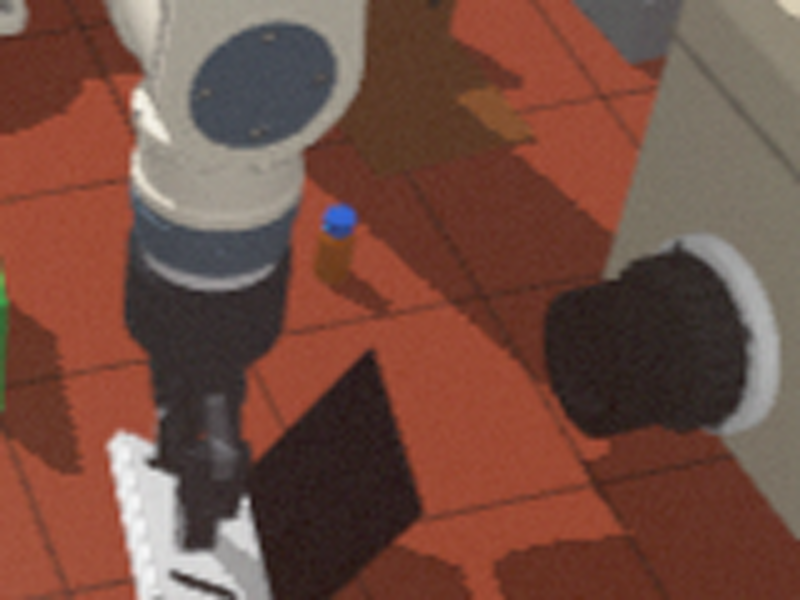

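```bash

python3 -m pendant '{"linear":[[-0.001,-0.006,0.002],[-0.001,-0.006,0],[-0.001,-0.006,0],[0,0,0]],"twist":[0,0,0,0]}'
python3 - <<'E'
from h import *
d=viewer.camera("scene"); crop(d,"pics/s7.png",330,130,490,250,5)
E
```

```text
time: 4.83
ee_pos: [0.5741, 0.0344, 0.0834]
ee_rot: [-3.123, 0.263, -0.074]
force: [-0.4, 0.4, 0.8]
finger_gap: 0.0511
```

View pics/s7.png

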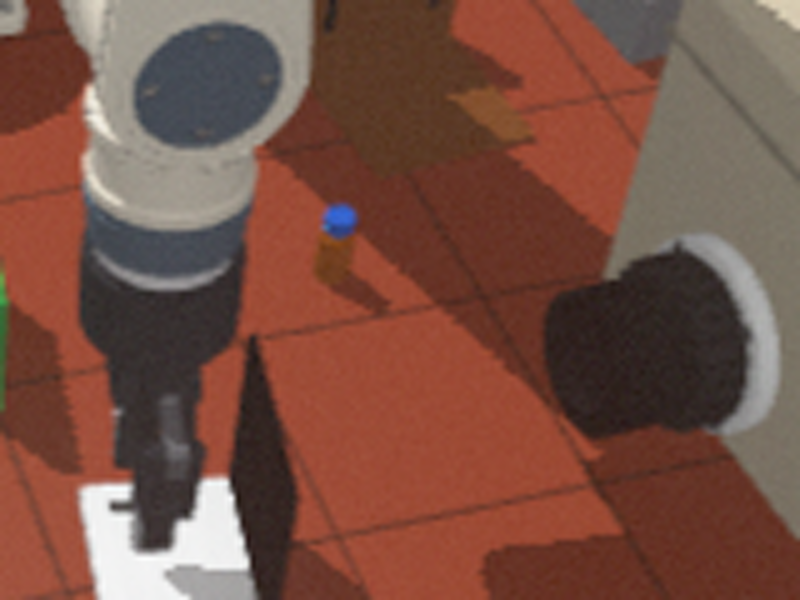

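```bash

python3 -m pendant '{"linear":[[-0.002,-0.02,0.01],[-0.002,-0.02,0.005],[-0.002,-0.02,0],[0,-0.01,0],[0,0,0]],"twist":[0,0,0,0,0]}' 1
python3 - <<'E'
from h import *
d=viewer.camera("scene"); crop(d,"pics/s8.png",300,130,460,250,5)
d=viewer.camera("top"); crop(d,"pics/t8.png",190,120,350,240,5)
print(manip.state()["ee_pos"])
E
```

```text
time: 5.3
ee_pos: [0.5681, -0.0363, 0.0992]
ee_rot: [-3.122, 0.259, -0.075]
force: [-0.8, -0.1, -0.1]
finger_gap: 0.0857
[ 0.56794005 -0.03482765  0.09897687]
```

View pics/s8.png

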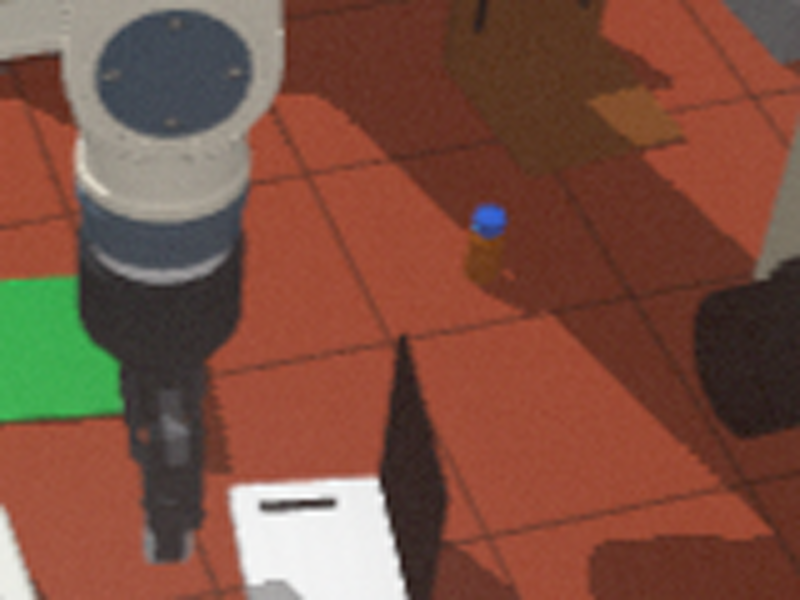

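View pics/t8.png

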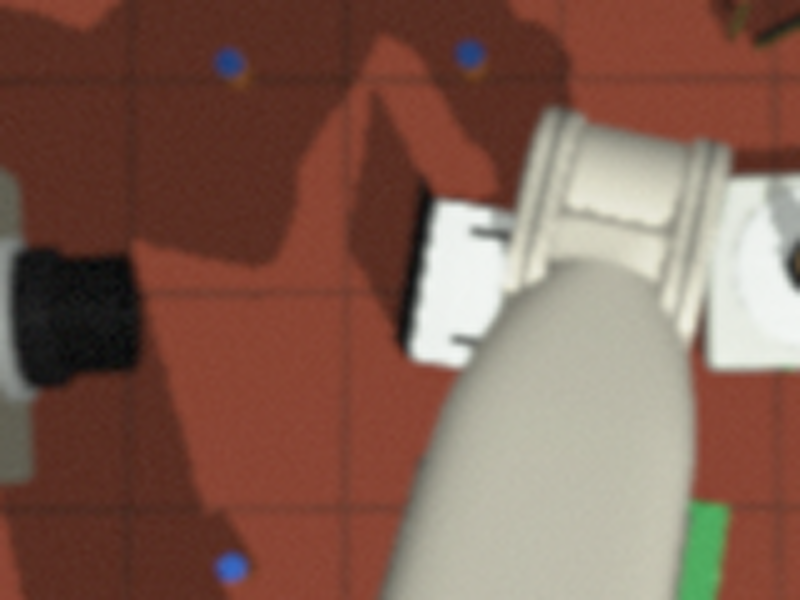

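```bash
cat >> h.py <<'E'
LO=np.array([.5475,.2845]); LY=np.array([-.0585,.9983]); LX=np.array([.9983,.0585])
def plate(a,b):  # world xy of back-top-edge ends: a high-x, b low-x
    a=np.array(a[:2]);b=np.array(b[:2]);m=(a+b)/2;v=(a-b)
    yaw=np.degrees(np.arctan2(v[1],v[0])); 
    print("len",np.linalg.norm(v).round(4),"mid",m.round(4),"yaw",yaw.round(2),"lamp x,y",((m-LO)@LX).round(4),((m-LO)@LY).round(4),"yaw rel",(yaw-3.35).round(2))
E
python3 - <<'E'
from h import *
t=viewer.camera("top");s=viewer.camera("scene")
f=lambda a,b,z:onz(t,190+(a+.5)/5-.5,120+(b+.5)/5-.5,z)
plate(f(424,187,.12),f(401,347,.12))
g=lambda a,b,z:onz(s,300+(a+.5)/5-.5,130+(b+.5)/5-.5,z)
plate(g(447,492,.12),g(404,335,.12))
print("foot corners scene toe low-x", g(230,488,.012))
print("stirrer", f(708,270,.043))
E
```

```text
len 0.1051 mid [0.5714 0.0951] yaw -8.09 lamp x,y 0.0128 -0.1905 yaw rel -11.44
len 0.1054 mid [0.5795 0.0979] yaw -9.34 lamp x,y 0.021 -0.1881 yaw rel -12.69
foot corners scene toe low-x [0.51419397 0.02499314 0.012     ]
stirrer [ 0.5781437  -0.09966351  0.043     ]
```

```bash

python3 -m pendant '{"linear":[[-0.001,0,-0.03],[-0.001,0,-0.025],[0,0,0],[0,0,0],[0,0,0]],"twist":[0,0,0,0,0]}' 0.7
python3 - <<'E'
from h import *
d=viewer.camera("scene"); crop(d,"pics/s9.png",300,170,400,250,8)
print(manip.state()["ee_pos"],manip.state()["ee_rot"])
E
```

```text
time: 5.92
ee_pos: [0.5668, -0.0298, 0.0439]
ee_rot: [-3.122, 0.247, -0.077]
force: [0.5, 0.0, 1.0]
finger_gap: 0.0599
[ 0.56713001 -0.0298214   0.04438076] [-3.12191548  0.24724811 -0.07831033]
```

View pics/s9.png

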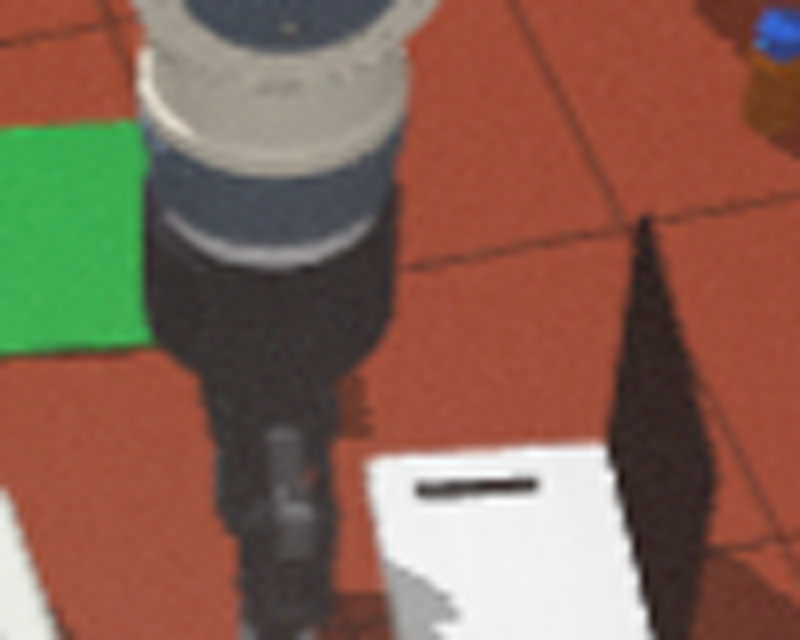

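```bash

python3 -m pendant '{"linear":[[0,0,-0.012],[0,0,0],[0,0,0]],"twist":[0,0,0]}'
python3 - <<'E'
from h import *
d=viewer.camera("scene"); crop(d,"pics/s10.png",300,210,400,280,8)
print(manip.state()["ee_pos"],manip.state()["force"])
E
```

```text
time: 6.22
ee_pos: [0.5694, -0.0295, 0.0361]
ee_rot: [-3.122, 0.246, -0.087]
force: [-0.4, -0.1, 0.1]
finger_gap: 0.0597
[ 0.56927721 -0.02947298  0.03599238] [ 0.98387043 -0.44471073  0.18185615]
```

View pics/s10.png

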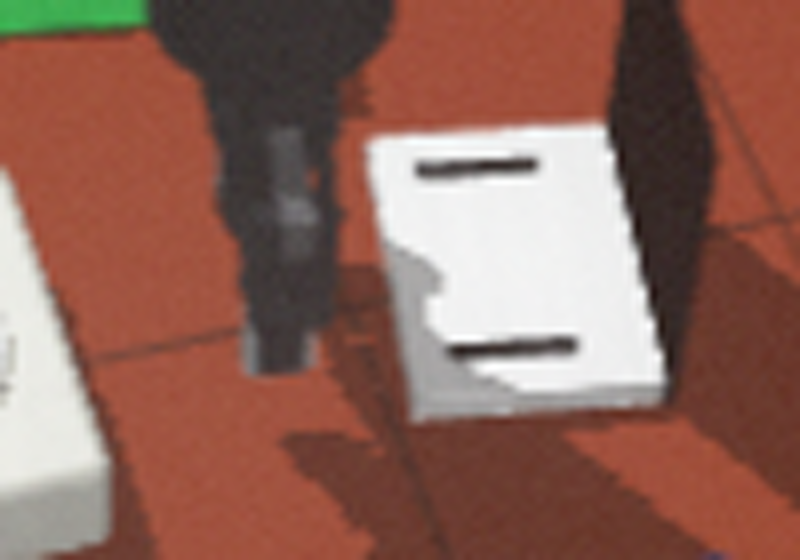

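```bash
python3 - <<'E'
from h import *
s=viewer.camera("scene")
g=lambda a,b,z:onz(s,300+(a+.5)/8-.5,210+(b+.5)/8-.5,z).round(4)
print("tip",[g(280,375,z) for z in (0,.01,.02)])
a=g(412,420,0);b=g(366,143,.012); c=g(665,385,.012)
print(a,b,c); v=(a-b)[:2]; print(np.degrees(np.arctan2(v[1],v[0])),np.linalg.norm(v), (a+b)/2)
m=((a+b)/2)[:2]; print("toe mid lamp",(m-LO)@LX,(m-LO)@LY)
p=manip.state()["ee_pos"][:2]; print("tcp lamp",(p-LO)@LX,(p-LO)@LY)
E
```

```text
tip [array([ 0.5919, -0.0285,  0.    ]), array([ 0.5993, -0.0311,  0.01  ]), array([ 0.6066, -0.0337,  0.02  ])]
[0.6196 0.0067 0.    ] [0.5148 0.024  0.012 ] [0.6353 0.0847 0.012 ]
-9.373642849161648 0.10621831292201925 [0.5672  0.01535 0.006  ]
toe mid lamp 0.003921235000000049 -0.269844895
tcp lamp 0.0033259998286282112 -0.314765441656122
```

```bash

python3 -m pendant '{"linear":[[-0.002,0,-0.008],[0,0,0],[0,0,0]],"twist":[0,0,0]}'
python3 - <<'E'
from h import *
d=viewer.camera("scene"); crop(d,"pics/s11.png",300,210,400,280,8)
print(manip.state()["ee_pos"],manip.state()["force"])
E
```

```text
time: 6.57
ee_pos: [0.5678, -0.0298, 0.0289]
ee_rot: [-3.123, 0.246, -0.09]
force: [0.6, -0.1, -0.6]
finger_gap: 0.0602
[ 0.56756261 -0.02969963  0.02874029] [-0.347927    0.96981942 -1.4918212 ]
```

View pics/s11.png

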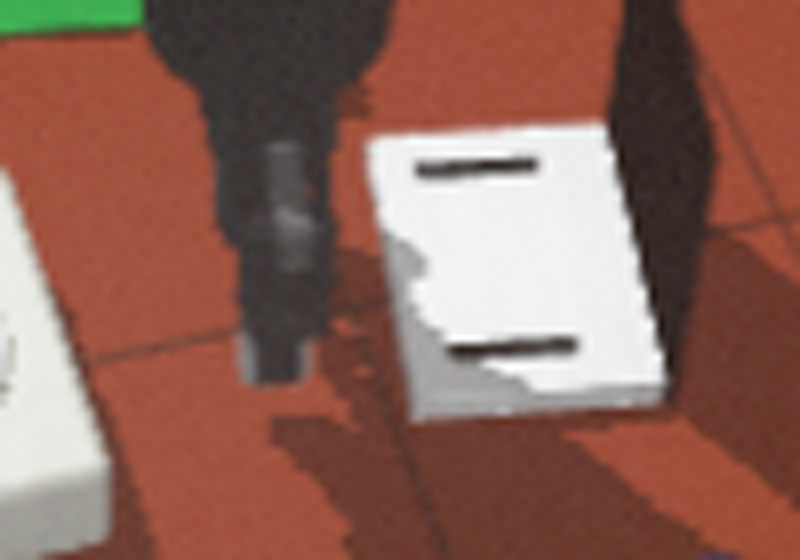

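```bash

python3 -m pendant '{"linear":[[-0.001,0.01,0],[-0.001,0.01,0],[0,0,0]],"twist":[0,0,0]}'
python3 -m pendant '{"linear":[[-0.001,0.006,0],[-0.001,0.006,0],[0,0.006,0]],"twist":[0,0,0]}'
```

```text
time: 6.87
ee_pos: [0.5653, -0.0084, 0.0288]
ee_rot: [-3.122, 0.248, -0.089]
force: [-0.2, 0.3, -0.0]
finger_gap: 0.0597
time: 7.12
ee_pos: [0.563, 0.0113, 0.029]
ee_rot: [-3.123, 0.248, -0.089]
force: [-0.1, -2.8, 0.7]
finger_gap: 0.06
```

```bash

python3 -m pendant '{"linear":[[-0.0005,0.007,0],[-0.0005,0.007,0],[-0.0005,0.007,0],[-0.0005,0.007,0],[-0.0005,0.007,0]],"twist":[0.02,0.02,0.02,0.02,0.02]}'
python3 - <<'E'
from h import *
d=viewer.camera("scene"); crop(d,"pics/s12.png",310,190,430,270,6)
d=viewer.camera("top"); crop(d,"pics/t12.png",190,120,310,210,6)
E
```

```text
time: 7.53
ee_pos: [0.5599, 0.0498, 0.029]
ee_rot: [-3.13, 0.076, -0.088]
force: [1.1, -1.7, 0.4]
finger_gap: 0.0595
```

View pics/s12.png

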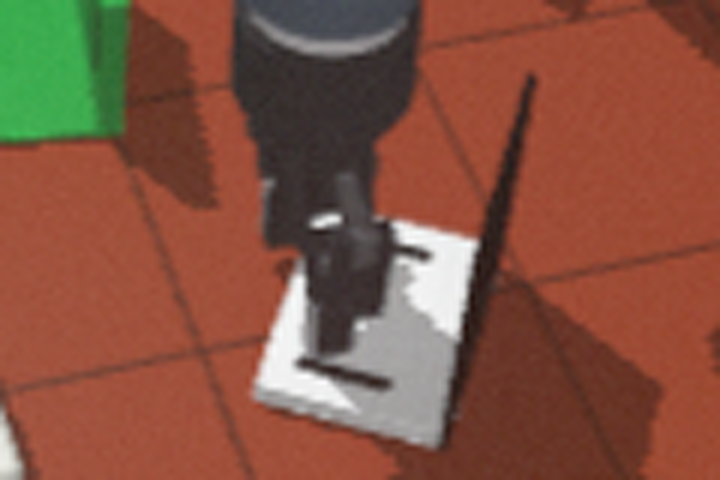

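View pics/t12.png

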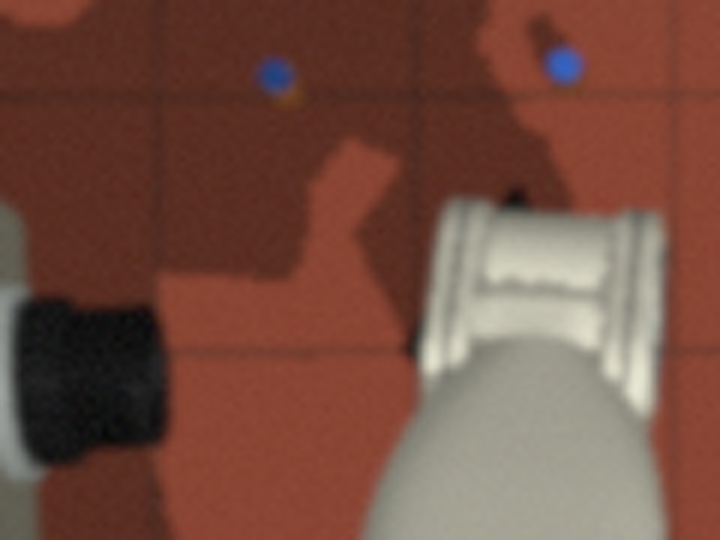

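The near finger rode over the foot, so only the far finger pushed and the block turned clockwise. I'm backing off to measure it again.

```bash

python3 -m pendant '{"linear":[[0,-0.004,0.008],[0,-0.02,0.01],[0,-0.03,0],[0,-0.03,0],[0,0,0]],"twist":[0,0,0,0,0]}'
python3 - <<'E'
from h import *
d=viewer.camera("scene"); crop(d,"pics/s13.png",300,180,430,270,6)
d=viewer.camera("top"); crop(d,"pics/t13.png",190,120,310,210,6)
print(manip.state()["ee_pos"])
E
```

```text
time: 8.05
ee_pos: [0.5606, -0.0353, 0.0501]
ee_rot: [-3.129, 0.068, -0.091]
force: [0.8, -0.8, 0.0]
finger_gap: 0.0597
[ 0.56003952 -0.03252254  0.04979485]
```

View pics/s13.png

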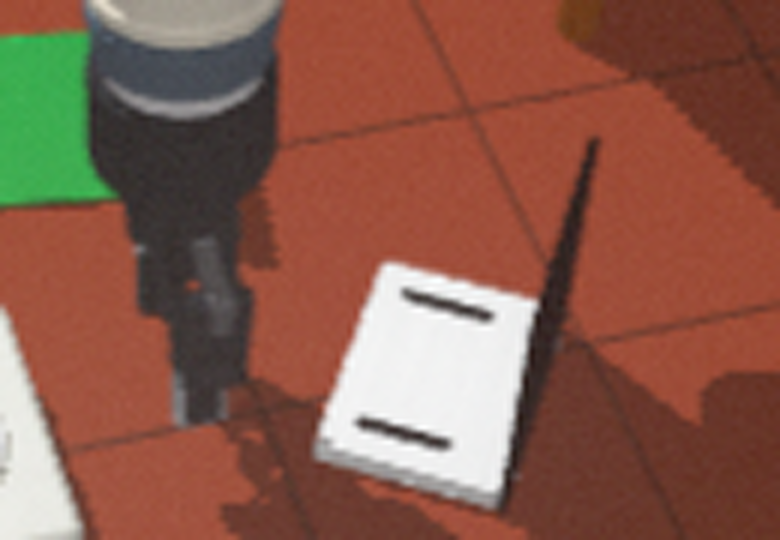

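View pics/t13.png

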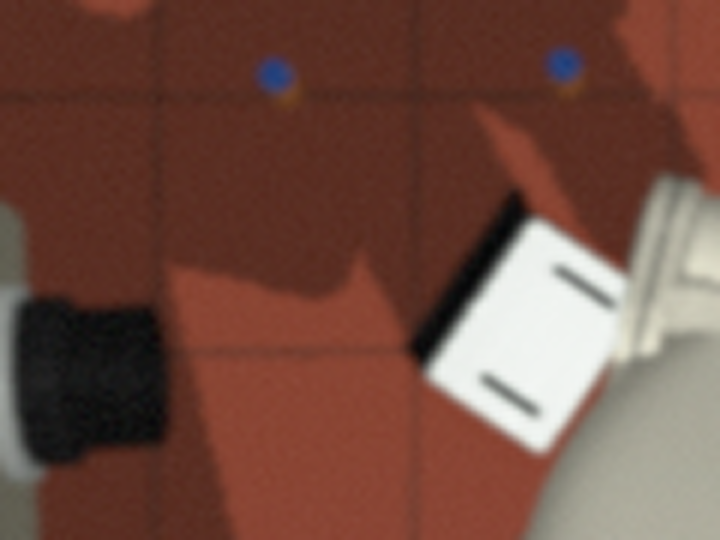

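```bash
python3 - <<'E'
from h import *
t=viewer.camera("top");s=viewer.camera("scene")
f=lambda a,b,z:onz(t,190+(a+.5)/6-.5,120+(b+.5)/6-.5,z)
plate(f(515,190,.12),f(412,348,.12))
g=lambda a,b,z:onz(s,300+(a+.5)/6-.5,180+(b+.5)/6-.5,z)[:2].round(4)
A=g(317,447,.012);B=g(384,262,.012);C=g(505,494,.012)
print("toe hi",A,"toe lo",B,"heel hi",C,"len",np.linalg.norm(A-B),"yaw",np.degrees(np.arctan2(*(A-B)[::-1])))
m=(A+B)/2;print("toe mid",m,"lamp",(m-LO)@LX,(m-LO)@LY, "foot lo-x toe top view",f(540,455,.012))
print("tip",[g(200,422,z) for z in (0.02,.03,.04)])
E
```

```text
len 0.1021 mid [0.5994 0.1121] yaw -32.91 lamp x,y 0.0418 -0.1751 yaw rel -36.26
toe hi [0.605  0.0143] toe lo [0.5129 0.0761] heel hi [0.6484 0.0825] len 0.11091280358912578 yaw -33.86199733105316
toe mid [0.55895 0.0452 ] lamp -0.0025685149999999267 -0.23956301499999996 foot lo-x toe top view [0.50704595 0.07749975 0.012     ]
tip [array([ 0.5856, -0.0318]), array([ 0.5932, -0.0344]), array([ 0.6007, -0.0371])]
```

```bash

python3 -m pendant '{"linear":[[0.015,0.003,0],[0.008,0,-0.01],[0,0,0],[0,0,0],[0,0,0]],"twist":[0,0,0,0,0]}' 0
python3 - <<'E'
from h import *
d=viewer.camera("scene"); crop(d,"pics/s14.png",310,200,410,275,8)
print(manip.state()["ee_pos"],manip.state()["ee_rot"],manip.state()["finger_gap"])
E
```

```text
time: 8.67
ee_pos: [0.5821, -0.0242, 0.0378]
ee_rot: [-3.126, 0.057, -0.084]
force: [-0.7, 0.3, 0.4]
finger_gap: 0.0003
[ 0.58201267 -0.0241621   0.03785049] [-3.12604128  0.05678986 -0.08438282] -5.3783293298207386e-05
```

View pics/s14.png

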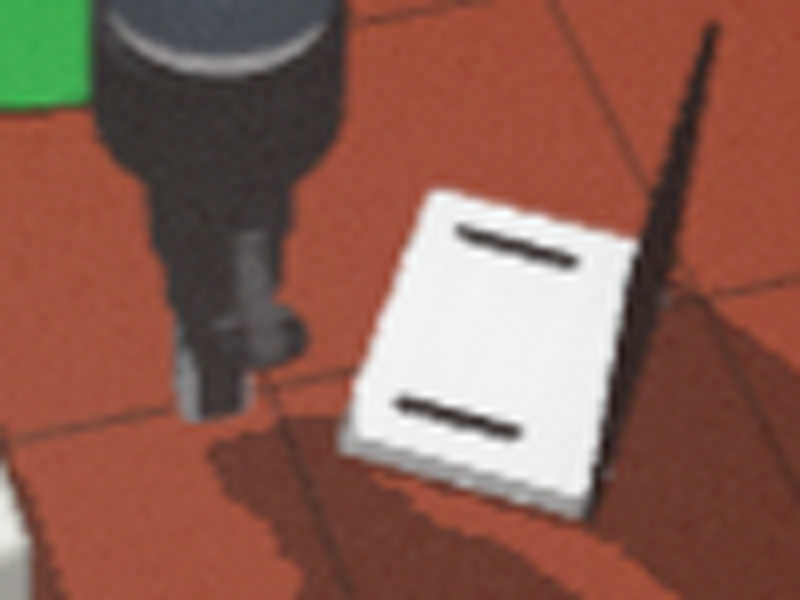

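```bash

python3 -m pendant '{"linear":[[0.004,0.006,-0.011],[0,0,0],[0,0,0]],"twist":[0,0,0]}'
python3 -m pendant '{"linear":[[0,0.006,0],[0,0.006,0],[0,0.006,0],[0,0.006,0]],"twist":[0,0,0,0]}'
python3 - <<'E'
from h import *
d=viewer.camera("scene"); crop(d,"pics/s15.png",310,200,410,275,8)
print(manip.state()["ee_pos"],manip.state()["force"])
E
```

```text
time: 8.97
ee_pos: [0.5856, -0.0173, 0.0259]
ee_rot: [-3.126, 0.056, -0.084]
force: [-0.1, 0.6, 0.6]
finger_gap: 0.0002
time: 9.3
ee_pos: [0.5851, 0.008, 0.0256]
ee_rot: [-3.126, 0.059, -0.083]
force: [-0.5, -0.2, -0.7]
finger_gap: 0.0001
[0.58502891 0.00897651 0.02567746] [-0.46498354  1.06061672 -0.16478867]
```

View pics/s15.png

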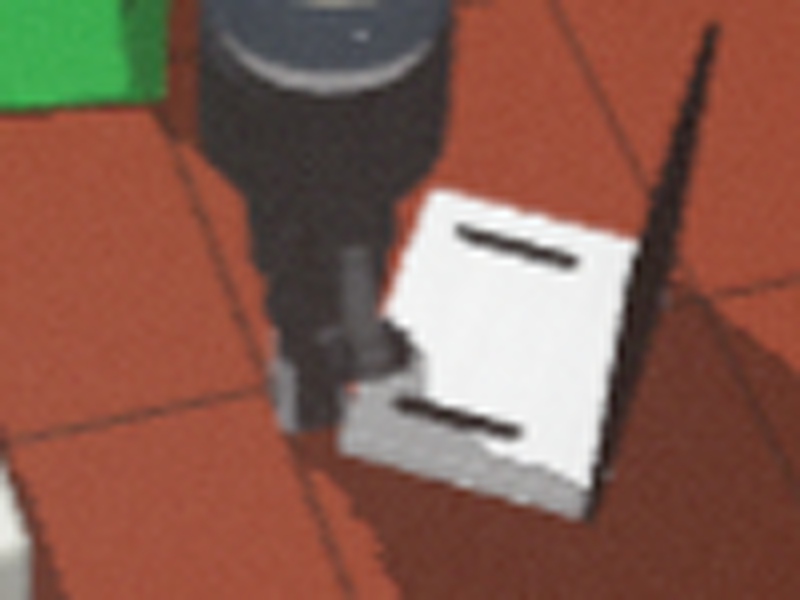

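```bash

python3 -m pendant '{"linear":[[0.001,0.006,0],[0.001,0.006,0],[0,0.006,0],[0,0.006,0],[0,0.006,0]],"twist":[0,0,0,0,0]}'
python3 - <<'E'
from h import *
d=viewer.camera("scene"); crop(d,"pics/s16.png",310,200,430,280,6)
print(manip.state()["ee_pos"],manip.state()["force"])
E
```

```text
time: 9.77
ee_pos: [0.5879, 0.0408, 0.0263]
ee_rot: [-3.128, 0.059, -0.085]
force: [-0.2, -1.4, -0.9]
finger_gap: 0.0002
[0.58770516 0.04193782 0.02631125] [-0.95974513  0.39682871  0.33782239]
```

View pics/s16.png

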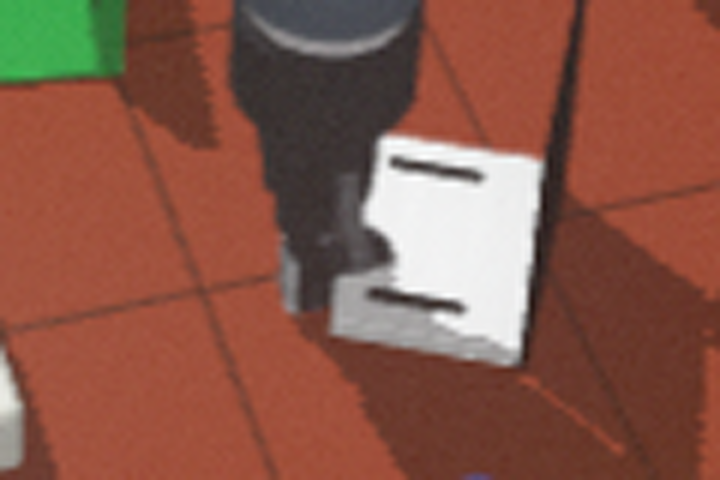

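Rotating ccw as wanted. I'll carry on.

```bash

python3 -m pendant '{"linear":[[0.001,0.006,0],[0.001,0.006,0],[0.001,0.006,0],[0.001,0.006,0],[0,0.006,0]],"twist":[0,0,0,0,0]}'
python3 - <<'E'
from h import *
d=viewer.camera("scene"); crop(d,"pics/s17.png",320,190,440,270,6)
d=viewer.camera("top"); crop(d,"pics/t17.png",190,120,310,210,6)
print(manip.state()["ee_pos"],manip.state()["force"])
E
```

```text
time: 10.23
ee_pos: [0.5923, 0.0743, 0.0263]
ee_rot: [-3.128, 0.059, -0.086]
force: [0.3, -0.5, 0.2]
finger_gap: -0.0001
[0.59186537 0.07495853 0.02627175] [0.00813753 0.45034586 0.03736396]
```

View pics/s17.png

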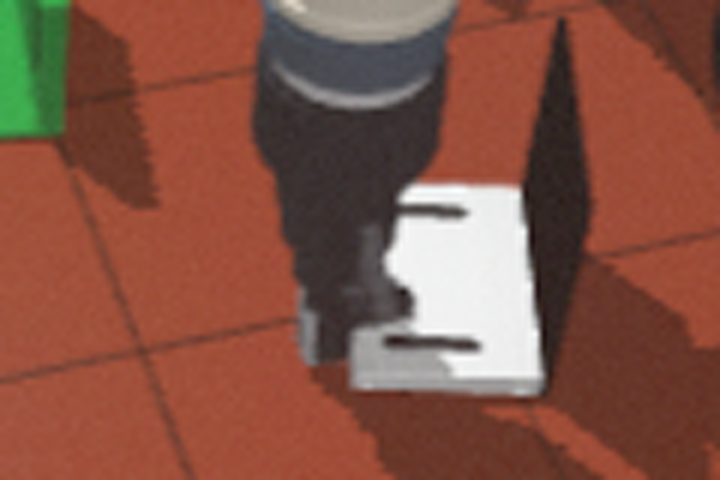

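View pics/t17.png

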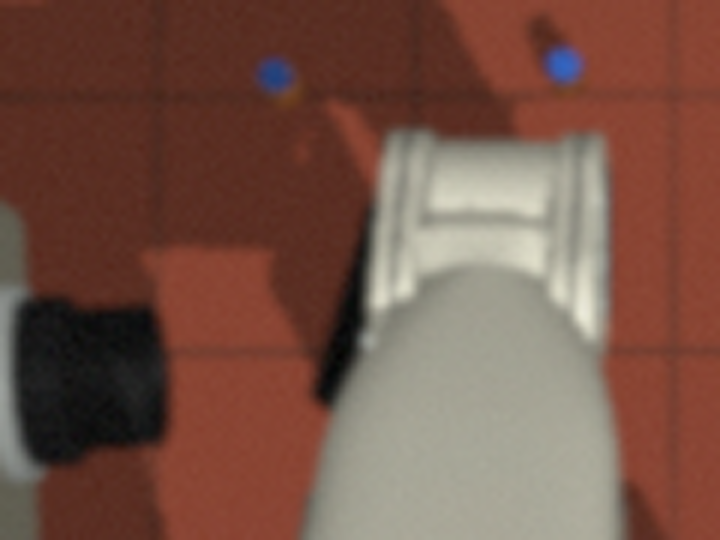

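```bash
python3 - <<'E'
from h import *
t=viewer.camera("top");s=viewer.camera("scene")
g=lambda a,b,z:onz(s,320+(a+.5)/6-.5,190+(b+.5)/6-.5,z)[:2].round(4)
plate(g(592,205,.12),g(562,18,.12))
A=g(350,385,.0);C=g(545,390,.0);print(A,C,np.linalg.norm(A-C))
f=lambda a,b,z:onz(t,190+(a+.5)/6-.5,120+(b+.5)/6-.5,z)
print(f(317,397,.12),f(372,200,.12))
E
```

```text
len 0.1061 mid [0.5857 0.1774] yaw -16.71 lamp x,y 0.0319 -0.1092 yaw rel -20.06
[0.6118 0.0818] [0.6355 0.1618] 0.0834367425059248
[0.53028595 0.1908793  0.12      ] [0.63711576 0.16167551 0.12      ]
```

```bash

python3 -m pendant '{"linear":[[0,-0.01,0.01],[0,-0.005,0.035],[0,0,0.04],[0.01,0,0.04],[0.03,0.01,0.02]],"twist":[0,0,0,0,-0.04]}'
python3 -m pendant '{"linear":[[0.035,0.015,0],[0.035,0.02,0],[0.025,0.02,0],[0,0,0],[0,0,0]],"twist":[-0.05,-0.05,-0.05,0,0]}' 1
python3 - <<'E'
from h import *
d=viewer.camera("scene"); crop(d,"pics/s18.png",320,150,460,270,5)
d=viewer.camera("top"); crop(d,"pics/t18.png",190,100,310,200,6)
print(manip.state()["ee_pos"],manip.state()["ee_rot"])
E
```

```text
time: 10.85
ee_pos: [0.6232, 0.0649, 0.1741]
ee_rot: [-3.126, 0.121, -0.061]
force: [2.9, -0.2, 0.7]
finger_gap: -0.0001
time: 11.27
ee_pos: [0.7274, 0.117, 0.1876]
ee_rot: [-3.107, 0.378, -0.089]
force: [0.3, -0.3, 0.2]
finger_gap: 0.0605
[0.72632055 0.11656895 0.18735352] [-3.10661709  0.37782212 -0.08776363]
```

View pics/s18.png

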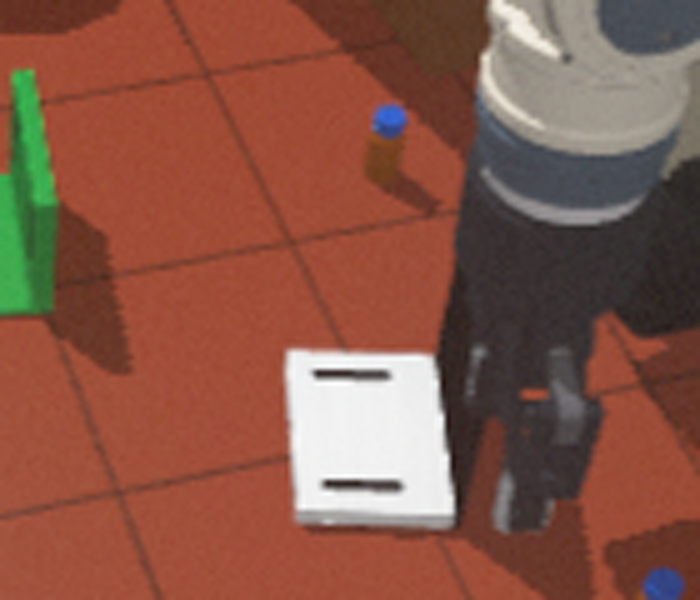

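View pics/t18.png

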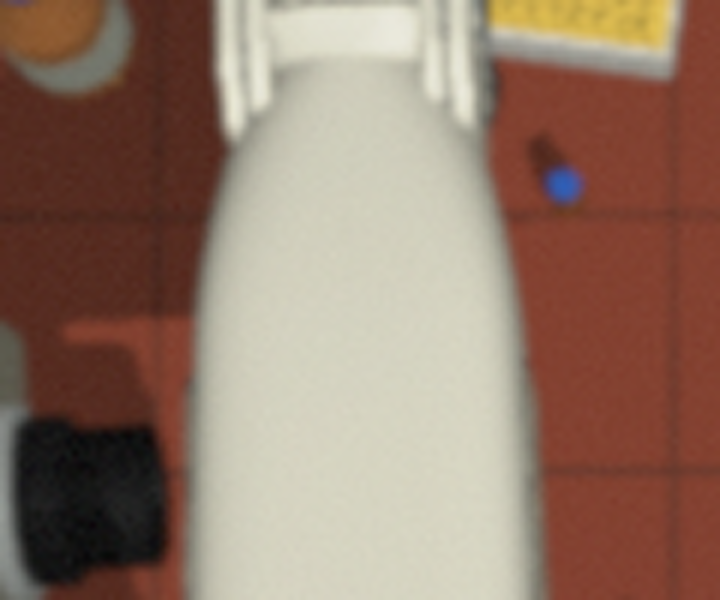

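```bash

python3 -m pendant '{"linear":[[-0.004,0.003,-0.04],[-0.003,0.003,-0.04],[-0.003,0.003,-0.04],[0,0,-0.02],[0,0,0]],"twist":[0,0,0,0,0]}'
python3 - <<'E'
from h import *
s=viewer.camera("scene"); crop(s,"pics/s19.png",350,180,460,280,6)
g=lambda a,b,z:onz(s,320+(a+.5)/5-.5,150+(b+.5)/5-.5,z)[:2].round(4)
A=g(300,527,0);B=g(288,350,.012);C=g(455,525,0);print(A,B,C,np.linalg.norm(A-B),np.linalg.norm(A-C),np.degrees(np.arctan2(*(A-B)[::-1])))
print(manip.state()["ee_pos"],manip.state()["ee_rot"],manip.state()["finger_gap"])
E
```

```text
time: 11.78
ee_pos: [0.7119, 0.1203, 0.049]
ee_rot: [-3.105, 0.38, -0.098]
force: [-0.0, 0.0, -0.7]
finger_gap: 0.0851
[0.6167 0.0846] [0.5097 0.1161] [0.6357 0.1623] 0.11154035144287469 0.07998931178601303 -16.404034586068903
[0.71239726 0.12030383 0.05076746] [-3.10508646  0.38053108 -0.09980319] 0.08546324845332792
```

View pics/s19.png

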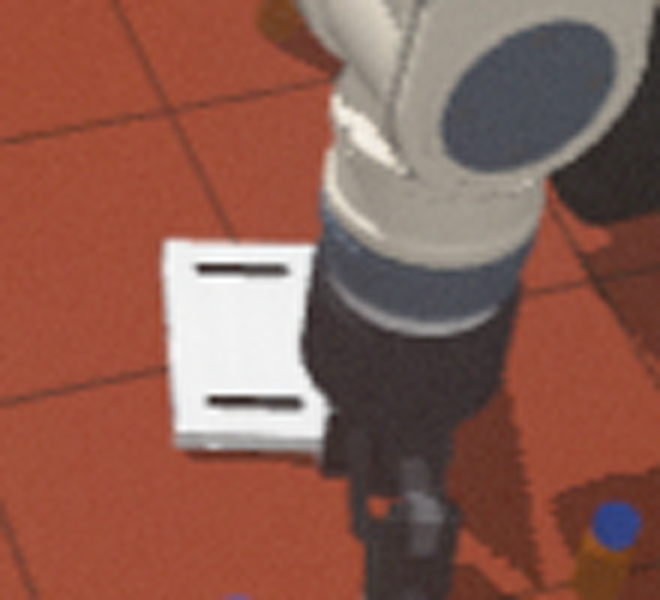

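```bash

python3 -m pendant '{"linear":[[0,0.01,-0.015],[-0.006,0.003,0],[-0.006,0.002,0],[-0.006,0.002,0],[0,0,0]],"twist":[0,0,0,0,0]}'
python3 -m pendant '{"linear":[[-0.006,0.001,0],[-0.006,0.001,0],[-0.006,0.001,0]],"twist":[0,0,0]}'
python3 - <<'E'
from h import *
s=viewer.camera("scene"); crop(s,"pics/s20.png",350,180,460,280,6)
print(manip.state()["ee_pos"],manip.state()["ee_rot"],manip.state()["force"])
E
```

```text
time: 12.25
ee_pos: [0.6952, 0.135, 0.0459]
ee_rot: [-3.103, 0.383, -0.115]
force: [0.9, 0.4, 0.2]
finger_gap: 0.0855
time: 12.5
ee_pos: [0.6773, 0.1376, 0.0497]
ee_rot: [-3.102, 0.384, -0.123]
force: [-0.9, 0.2, -0.4]
finger_gap: 0.0856
[0.67616675 0.13795341 0.04970294] [-3.101767    0.38304189 -0.12170683] [-0.5854485   0.14710168  0.68768274]
```

View pics/s20.png

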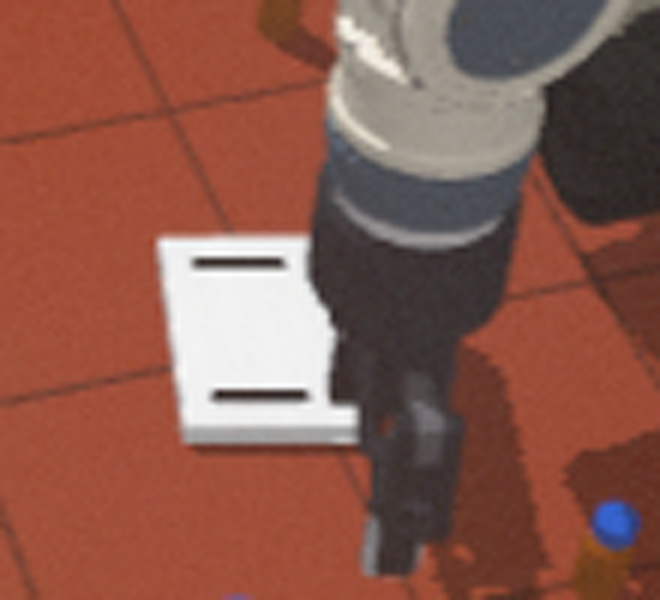

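```bash

python3 -m pendant '{"linear":[[-0.006,0.001,-0.003],[-0.006,0.001,-0.003],[-0.006,0,-0.003],[0,0,0]],"twist":[0.04,0.04,0.04,0]}'
python3 - <<'E'
from h import *
s=viewer.camera("scene"); crop(s,"pics/s21.png",350,180,460,280,6)
print(manip.state()["ee_pos"],manip.state()["ee_rot"],manip.state()["force"])
E
```

```text
time: 12.88
ee_pos: [0.6562, 0.1403, 0.0415]
ee_rot: [-3.115, 0.187, -0.121]
force: [0.4, 0.2, 0.9]
finger_gap: 0.0853
[0.656972   0.14029726 0.04187711] [-3.11429017  0.19100849 -0.12261353] [-0.34934835  1.01840153  0.52510894]
```

View pics/s21.png

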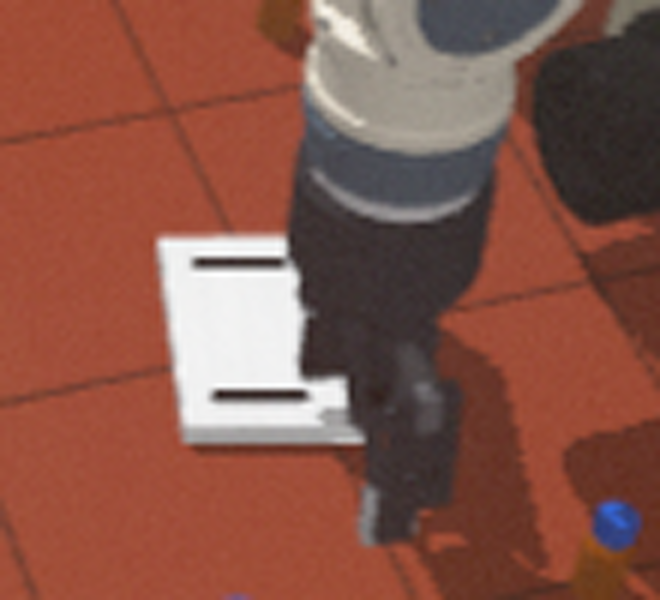

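```bash

python3 -m pendant '{"linear":[[0.012,-0.002,0],[0.015,-0.002,0],[0.02,-0.002,0],[0.012,0,0],[0,0,0]],"twist":[-0.04,-0.04,-0.04,-0.02,0]}'
python3 -m pendant '{"linear":[[0,0,-0.008],[0,0,-0.008],[0,0,0],[0,0,0]],"twist":[0,0,0,0]}'
python3 - <<'E'
from h import *
s=viewer.camera("scene"); crop(s,"pics/s22.png",350,180,460,280,6)
print(manip.state()["ee_pos"],manip.state()["ee_rot"],manip.state()["force"])
E
```

```text
time: 13.35
ee_pos: [0.7189, 0.134, 0.0436]
ee_rot: [-3.096, 0.431, -0.127]
force: [-0.6, 0.8, -0.3]
finger_gap: 0.0853
time: 13.68
ee_pos: [0.7178, 0.134, 0.0252]
ee_rot: [-3.096, 0.432, -0.125]
force: [0.8, 0.2, 1.1]
finger_gap: 0.0855
[0.71756249 0.13403549 0.02508373] [-3.09625981  0.43172482 -0.12427198] [ 0.00468907 -0.06741152  0.67782842]
```

View pics/s22.png

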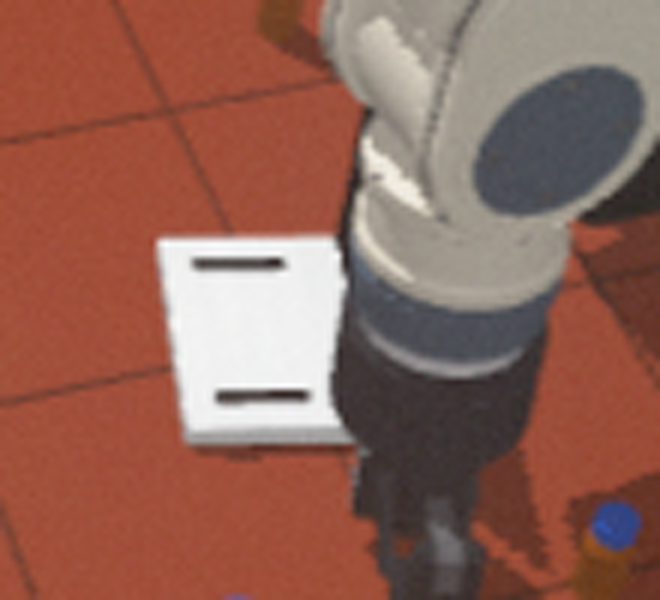

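```bash
python3 - <<'E'
from h import *
s=viewer.camera("scene")
g=lambda a,b,z:onz(s,350+(a+.5)/6-.5,180+(b+.5)/6-.5,z)[:2].round(4)
A=g(188,448,0);B=g(159,238,.012);print(A,B,np.linalg.norm(A-B),np.degrees(np.arctan2(*(A-B)[::-1])))
v=(A-B)/np.linalg.norm(A-B);u=np.array([-v[1],v[0]]);m=(A+B)/2;print("toe",m,"heel",m+.084*u,"heel hi",A+.08*u,u)
crop(s,"pics/s23.png",380,240,470,300,8)
E
```

```text
[0.6153 0.0887] [0.5077 0.1136] 0.1104435149748503 -13.029612513090088
toe [0.5615  0.10115] heel [0.58043819 0.18298731] heel hi [0.63333637 0.16664029] [0.22545461 0.97425367]
```

View pics/s23.png

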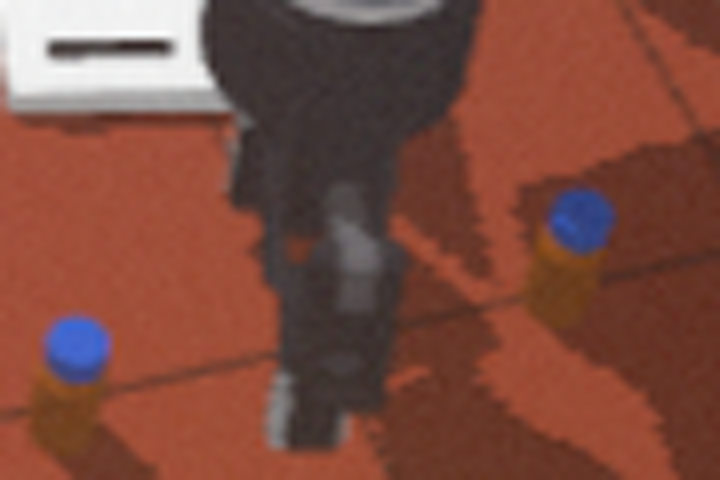

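```bash
python3 - <<'E'
from h import *
from scipy.spatial.transform import Rotation as R
s=viewer.camera("scene")
for z in (0,.01,.02,.03): print(z,onz(s,380+310.5/8-.5,240+448.5/8-.5,z).round(4))
st=manip.state();M=R.from_rotvec(st["ee_rot"]).as_matrix();p=st["ee_pos"]
for sx in(-.05,.05):
  for L in (.009,.022): print(sx,L,(p+M@[sx,0,L]).round(4))
E
```

```text
0 [0.7554 0.1315 0.    ]
0.01 [0.7611 0.1273 0.01  ]
0.02 [0.7668 0.123  0.02  ]
0.03 [0.7725 0.1188 0.03  ]
-0.05 0.009 [0.671  0.1477 0.0131]
-0.05 0.022 [6.721e-01 1.478e-01 1.000e-04]
0.05 0.009 [0.7669 0.1204 0.0209]
0.05 0.022 [0.768  0.1204 0.0079]
```

```bash

python3 -m pendant '{"linear":[[0,0,-0.008],[0,0,0],[-0.008,0.003,0],[-0.008,0.002,-0.001],[0,0,0]],"twist":[0,0,0,0,0]}'
python3 -m pendant '{"linear":[[-0.006,0.002,-0.002],[-0.006,0.001,-0.002],[0,0,0]],"twist":[0,0,0]}'
python3 - <<'E'
from h import *
s=viewer.camera("scene"); crop(s,"pics/s24.png",350,180,460,280,6)
print(manip.state()["ee_pos"],manip.state()["ee_rot"],manip.state()["force"])
E
```

```text
time: 14.25
ee_pos: [0.7011, 0.1395, 0.017]
ee_rot: [-3.095, 0.432, -0.129]
force: [1.5, 0.1, 0.8]
finger_gap: 0.0855
time: 14.5
ee_pos: [0.688, 0.1431, 0.0136]
ee_rot: [-3.095, 0.431, -0.133]
force: [-0.4, -1.1, -0.3]
finger_gap: 0.0858
[0.68838328 0.14305468 0.01379062] [-3.09493344  0.43134675 -0.13289795] [-0.24241326 -1.21207474 -0.26204883]
```

View pics/s24.png

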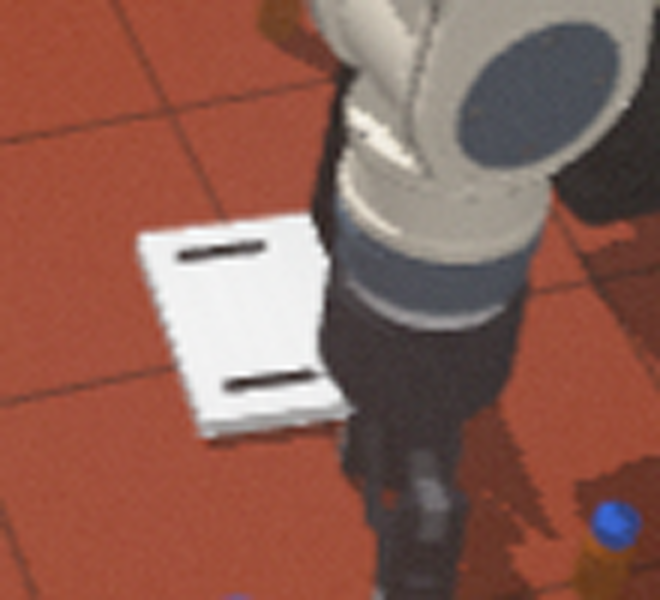

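```bash
cat >> h.py <<'E'
def foot(A,B):
    v=(A-B)/np.linalg.norm(A-B);u=np.array([-v[1],v[0]]);m=(A+B)/2;h=m+.084*u
    print("len",np.linalg.norm(A-B).round(4),"yaw rel",(np.degrees(np.arctan2(v[1],v[0]))-3.35).round(2),"toe",m.round(4),"heel",h.round(4),"lamp: heel",((h-LO)@LX).round(4),((h-LO)@LY).round(4),"com x",(((h-.03*u)-LO)@LX).round(4),"toe x",((m-LO)@LX).round(4),"corner hi heel",(A+.084*u).round(4))
E
python3 - <<'E'
from h import *
s=viewer.camera("scene")
g=lambda a,b,z:onz(s,350+(a+.5)/6-.5,180+(b+.5)/6-.5,z)[:2]
foot(g(206,438,0),g(138,236,.012))
E
```

```text
len 0.1082 yaw rel -6.92 toe [0.5582 0.1015] heel [0.5634 0.1853] lamp: heel 0.0101 -0.0999 com x 0.0064 toe x -0.0001 corner hi heel [0.6174 0.182 ]
```

```bash

python3 -m pendant '{"linear":[[-0.005,0.001,-0.001],[-0.004,0,-0.001],[0,0,0]],"twist":[0,0,0]}'
python3 - <<'E'
from h import *
s=viewer.camera("scene"); crop(s,"pics/s25.png",350,180,460,280,6)
print(manip.state()["ee_pos"],manip.state()["ee_rot"],manip.state()["force"])
E
```

```text
time: 14.85
ee_pos: [0.6815, 0.1439, 0.0133]
ee_rot: [-3.093, 0.432, -0.141]
force: [-0.8, 0.5, -0.1]
finger_gap: 0.0854
[0.68150899 0.14394649 0.01330585] [-3.09328648  0.4322119  -0.14055725] [ 0.53347263 -0.07107696  0.61844905]
```

View pics/s25.png

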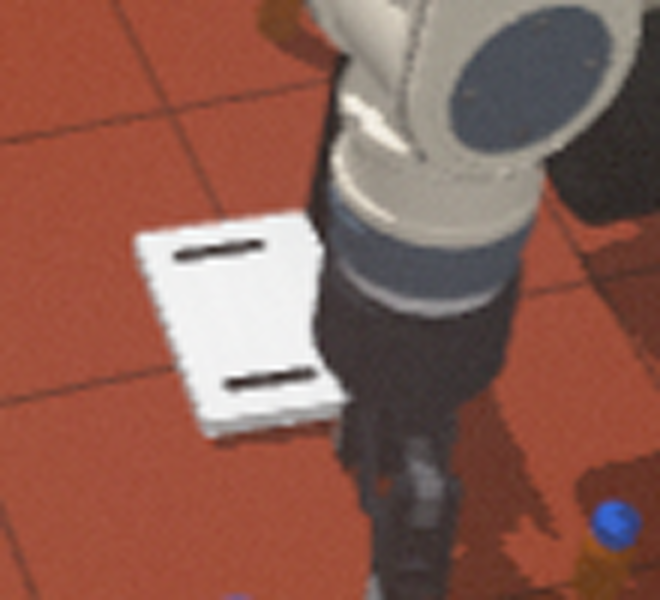

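```bash

python3 -m pendant '{"linear":[[-0.006,0,0.001],[-0.006,0,0],[-0.003,0,0]],"twist":[0,0,0]}'
python3 - <<'E'
from h import *
s=viewer.camera("scene"); crop(s,"pics/s26.png",350,180,460,280,6)
print(manip.state()["ee_pos"],manip.state()["ee_rot"],manip.state()["force"])
E
```

```text
time: 15.15
ee_pos: [0.6655, 0.1439, 0.0139]
ee_rot: [-3.093, 0.433, -0.14]
force: [3.1, 0.7, 0.9]
finger_gap: 0.0854
[0.66508211 0.14397028 0.01390301] [-3.09324074  0.43235861 -0.13932013] [ 0.33567659 -0.13295967  0.77068047]
```

View pics/s26.png

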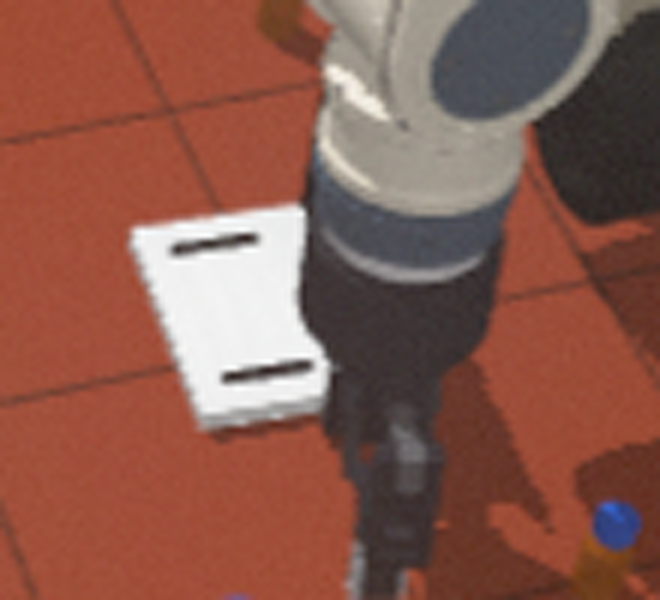

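```bash
python3 - <<'E'
from h import *
s=viewer.camera("scene")
g=lambda a,b,z:onz(s,350+(a+.5)/6-.5,180+(b+.5)/6-.5,z)[:2]
foot(g(205,433,0),g(132,229,.012))
E
```

```text
len 0.1101 yaw rel -5.95 toe [0.5545 0.1012] heel [0.5583 0.1851] lamp: heel 0.0049 -0.0999 com x 0.0018 toe x -0.0038 corner hi heel [0.6133 0.1826]
```

```bash

python3 -m pendant '{"linear":[[0.02,-0.002,0.002],[0.025,0,0.02],[0.005,0,0.04],[0,0,0.04],[0,0,0.04]],"twist":[0,0,0,0,0]}' 0.35
python3 -m pendant '{"linear":[[0,-0.01,0.03],[-0.02,-0.03,0.01],[-0.03,-0.025,0],[-0.03,-0.025,0],[-0.03,-0.015,0]],"twist":[0.04,0.04,0.04,0.04,0.04]}'
python3 -m pendant '{"linear":[[-0.015,-0.01,0],[0,0,0],[0,0,0]],"twist":[0,0,0]}'
python3 - <<'E'
from h import *
s=viewer.camera("scene"); crop(s,"pics/s27.png",320,170,460,280,5)
t=viewer.camera("top"); crop(t,"pics/t27.png",190,120,310,210,6)
print(manip.state()["ee_pos"],manip.state()["ee_rot"],manip.state()["force"])
E
```

```text
time: 15.67
ee_pos: [0.7072, 0.1418, 0.1489]
ee_rot: [-3.1, 0.431, -0.098]
force: [1.3, 0.5, 0.2]
finger_gap: 0.03
time: 16.08
ee_pos: [0.6003, 0.0374, 0.1993]
ee_rot: [-3.118, 0.099, -0.118]
force: [0.3, 0.1, -0.1]
finger_gap: 0.0302
time: 16.33
ee_pos: [0.5786, 0.0241, 0.2007]
ee_rot: [-3.119, 0.101, -0.116]
force: [0.6, -0.2, 0.7]
finger_gap: 0.03
[0.5795237  0.02470899 0.20038774] [-3.11884692  0.09943451 -0.11630226] [ 1.11182469  0.45822522 -0.0573873 ]
```

View pics/s27.png

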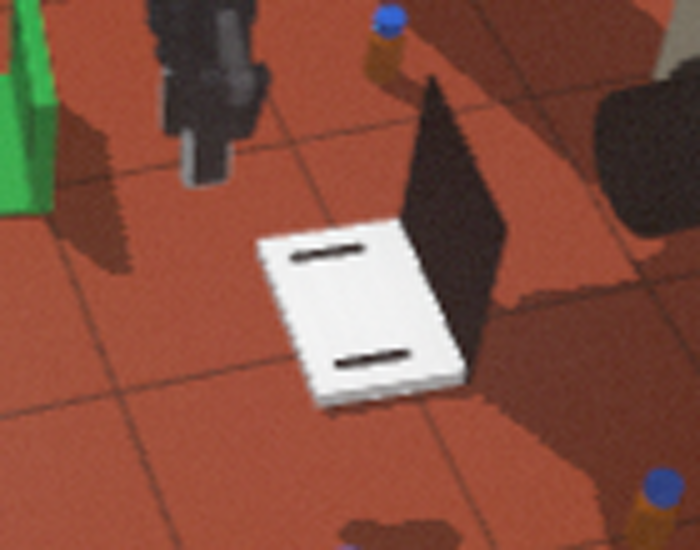

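View pics/t27.png

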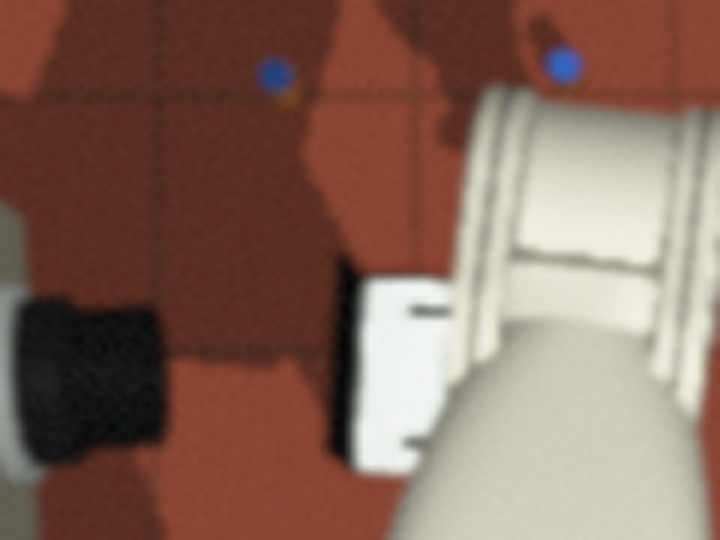

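```bash
python3 - <<'E'
from h import *
s=viewer.camera("scene");t=viewer.camera("top")
g=lambda a,b,z:onz(s,320+(a+.5)/5-.5,170+(b+.5)/5-.5,z)[:2]
foot(g(321,409,0),g(257,241,.012)); print("heel hi",g(467,375,.012))
plate(g(507,230,.12),g(431,76,.12))
f=lambda a,b,z:onz(t,190+(a+.5)/6-.5,120+(b+.5)/6-.5,z)
plate(f(340,257,.12),f(331,455,.12))
from scipy.spatial.transform import Rotation as R
M=R.from_rotvec(manip.state()["ee_rot"]).as_matrix();print(M.round(3))
E
```

```text
len 0.1092 yaw rel -4.85 toe [0.5538 0.1007] heel [0.556  0.1846] lamp: heel 0.0027 -0.1002 com x 0.0001 toe x -0.0044 corner hi heel [0.6106 0.1832]
heel hi [0.61517433 0.17565873]
len 0.1103 mid [0.5585 0.1823] yaw -3.11 lamp x,y 0.005 -0.1027 yaw rel -6.46
len 0.1073 mid [0.5525 0.181 ] yaw -2.34 lamp x,y -0.001 -0.1036 yaw rel -5.69
[[ 0.995 -0.062  0.074]
 [-0.063 -0.998  0.017]
 [ 0.073 -0.021 -0.997]]
```

```bash

python3 -m pendant '{"linear":[[-0.006,0.006,-0.04],[-0.006,0.006,-0.04],[-0.005,0.006,-0.04],[0,0,-0.03],[0,0,0]],"twist":[0,0,0,0,0]}'
python3 -m pendant '{"linear":[[0,0,-0.01],[0,0,0],[0,0,0]],"twist":[0,0,0]}'
python3 - <<'E'
from h import *
s=viewer.camera("scene"); crop(s,"pics/s28.png",330,190,430,260,8)
print(manip.state()["ee_pos"],manip.state()["ee_rot"],manip.state()["force"])
E
```

```text
time: 16.95
ee_pos: [0.5669, 0.0466, 0.0459]
ee_rot: [-3.119, 0.092, -0.127]
force: [-1.4, -0.2, 0.1]
finger_gap: 0.0299
time: 17.2
ee_pos: [0.5684, 0.0481, 0.0354]
ee_rot: [-3.118, 0.089, -0.121]
force: [1.3, -0.5, 0.9]
finger_gap: 0.03
[0.5684715  0.0480821  0.03562775] [-3.11846956  0.08880001 -0.12189157] [-0.04767399  0.13434047 -0.64332055]
```

View pics/s28.png

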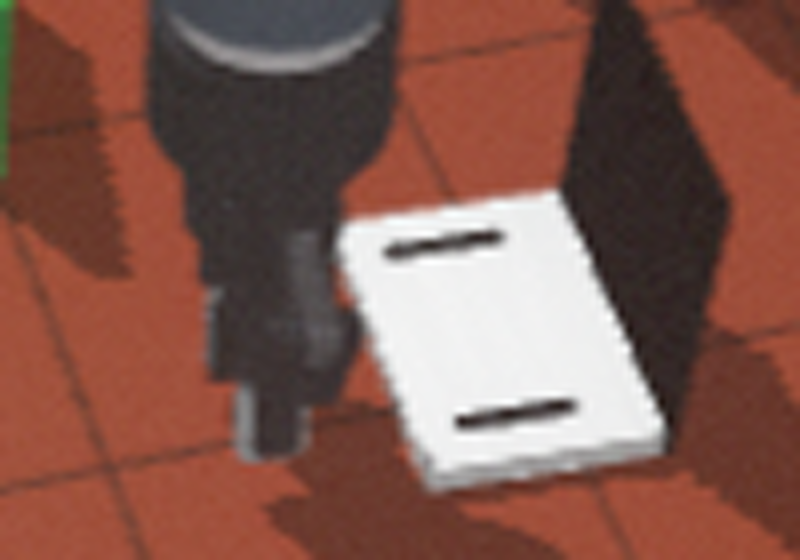

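```bash

python3 -m pendant '{"linear":[[-0.007,0.004,-0.01],[0,0,0],[0,0,0]],"twist":[0,0,0]}'
python3 - <<'E'
from h import *
s=viewer.camera("scene"); crop(s,"pics/s29.png",340,210,420,260,9)
print(manip.state()["ee_pos"],manip.state()["ee_rot"],manip.state()["force"])
g=lambda a,b,z:onz(s,330+(a+.5)/8-.5,190+(b+.5)/8-.5,z).round(4)
print([g(272,462,z) for z in(.01,.015,.02)])
E
```

```text
time: 17.5
ee_pos: [0.565, 0.052, 0.0301]
ee_rot: [-3.118, 0.088, -0.132]
force: [0.2, -0.8, 0.1]
finger_gap: 0.03
[0.56484865 0.0520477  0.0300393 ] [-3.11833006  0.08837317 -0.13223166] [ 0.45535127 -0.1991688   0.26023968]
[array([0.5898, 0.0496, 0.01  ]), array([0.5936, 0.0479, 0.015 ]), array([0.5973, 0.0462, 0.02  ])]
```

View pics/s29.png

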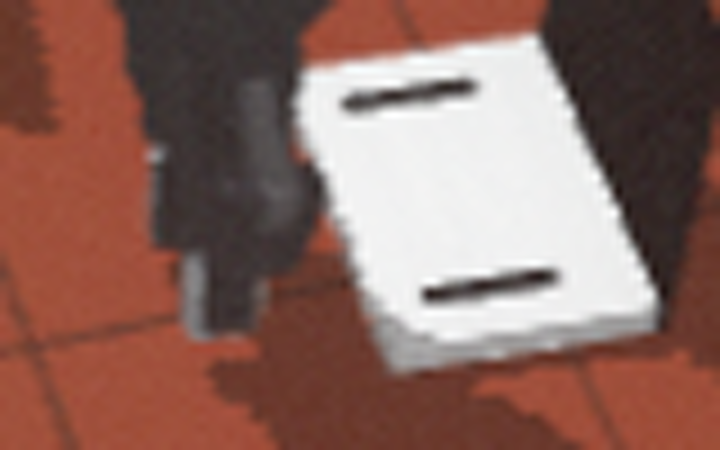

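```bash

python3 -m pendant '{"linear":[[-0.004,0.004,-0.004],[0,0,0]],"twist":[0,0]}'
python3 -m pendant '{"linear":[[0,0.008,0],[0,0.008,0],[0,0.008,0],[0,0.006,0],[0,0,0]],"twist":[0,0,0,0,0]}'
python3 - <<'E'
from h import *
s=viewer.camera("scene"); crop(s,"pics/s30.png",350,200,450,260,8)
print(manip.state()["ee_pos"],manip.state()["ee_rot"],manip.state()["force"])
E
```

```text
time: 17.72
ee_pos: [0.562, 0.056, 0.0276]
ee_rot: [-3.118, 0.089, -0.137]
force: [-0.5, 0.3, -0.8]
finger_gap: 0.0295
time: 18.13
ee_pos: [0.5626, 0.0891, 0.0288]
ee_rot: [-3.118, 0.09, -0.14]
force: [-0.3, -0.0, 0.2]
finger_gap: 0.0302
[0.56261621 0.08877533 0.02881918] [-3.11818625  0.08961168 -0.13960767] [-0.58566147  0.44435548 -0.31777236]
```

View pics/s30.png

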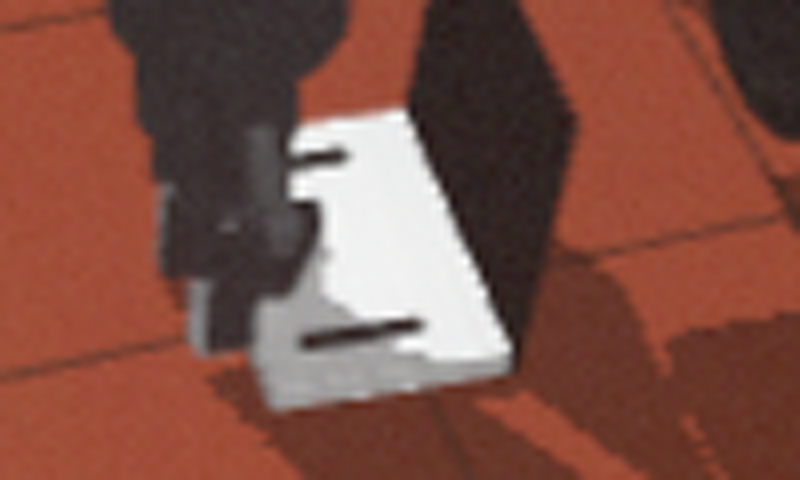

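```bash

python3 -m pendant '{"linear":[[-0.001,0.006,-0.002],[0,0.006,-0.001],[0,0.006,0],[0,0.006,0]],"twist":[0.02,0.02,0.02,0.02]}'
python3 - <<'E'
from h import *
s=viewer.camera("scene"); crop(s,"pics/s31.png",350,190,460,260,7)
print(manip.state()["ee_pos"],manip.state()["ee_rot"],manip.state()["force"])
E
```

```text
time: 18.52
ee_pos: [0.5627, 0.1127, 0.0262]
ee_rot: [-3.119, -0.043, -0.142]
force: [-0.6, -3.5, 1.8]
finger_gap: 0.0299
[0.56258791 0.11377001 0.02613836] [-3.11745493 -0.04614239 -0.14165542] [-0.58559564  0.70946632 -0.1936462 ]
```

View pics/s31.png

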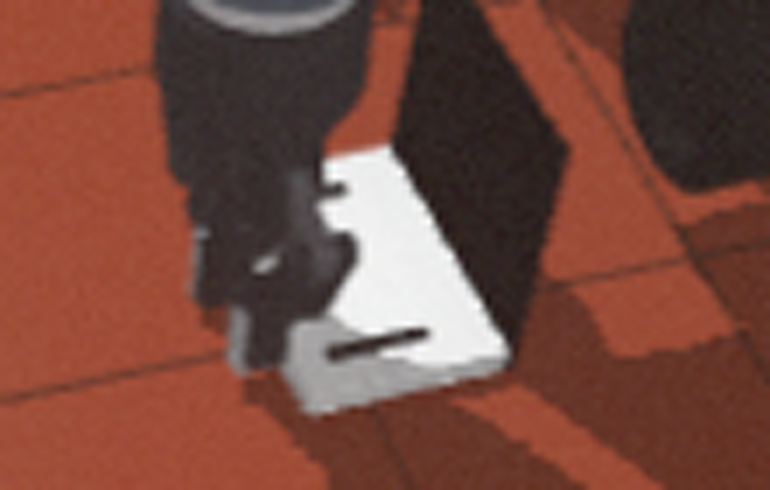

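```bash
cat >> h.py <<'E'
def side(A,C): # toe hi bottom corner (z0), heel hi foot top corner(z.012), 80mm
    u=(C-A)/np.linalg.norm(C-A); v=np.array([u[1],-u[0]]); h=C+.004*u-.055*v
    print("len",np.linalg.norm(C-A).round(4),"yaw rel",(np.degrees(np.arctan2(v[1],v[0]))-3.35).round(2),"lamp heel",((h-LO)@LX).round(4),((h-LO)@LY).round(4))
E
python3 - <<'E'
from h import *
s=viewer.camera("scene");t=viewer.camera("top"); crop(t,"pics/t31.png",190,130,290,205,7); crop(s,"pics/s31b.png",370,170,470,250,7)
g=lambda a,b,z:onz(s,350+(a+.5)/7-.5,190+(b+.5)/7-.5,z)[:2]
side(g(309,415,0),g(511,358,.012))
E
```

```text
len 0.0779 yaw rel -5.06 lamp heel 0.0027 -0.0741
```

View pics/t31.png

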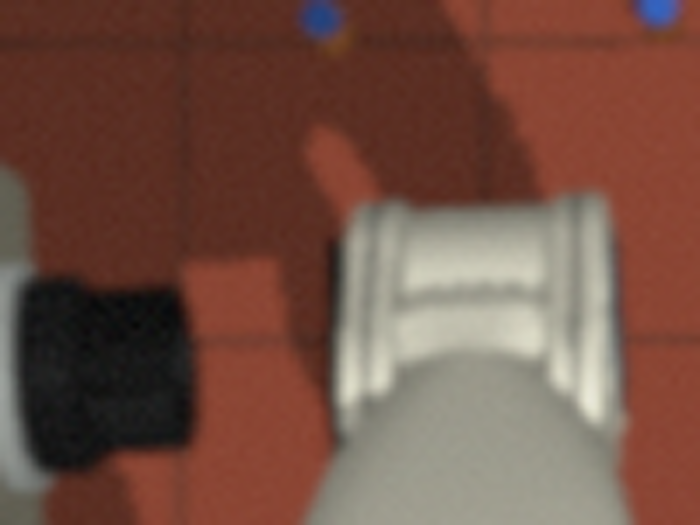

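View pics/s31b.png

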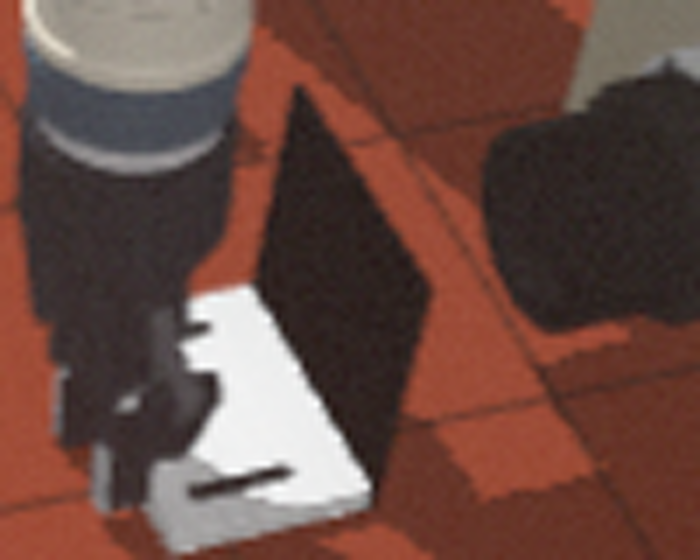

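```bash
python3 - <<'E'
from h import *
s=viewer.camera("scene")
g=lambda a,b,z:onz(s,370+(a+.5)/7-.5,170+(b+.5)/7-.5,z)[:2]
plate(g(432,292,.12),g(297,85,.12)); side(g(176,553,0),g(372,493,.012))
E
```

```text
len 0.11 mid [0.5517 0.2075] yaw 2.19 lamp x,y -0.0003 -0.0771 yaw rel -1.16
len 0.0763 yaw rel -3.66 lamp heel 0.0004 -0.074
```

```bash

python3 -m pendant '{"linear":[[-0.001,0.007,0],[-0.001,0.007,0],[-0.001,0.007,0],[0,0.007,0]],"twist":[0.01,0.01,0.01,0]}'
python3 - <<'E'
from h import *
s=viewer.camera("scene"); crop(s,"pics/s32.png",370,170,480,250,7)
print(manip.state()["ee_pos"],manip.state()["ee_rot"],manip.state()["force"])
E
```

```text
time: 19.05
ee_pos: [0.5591, 0.1411, 0.0259]
ee_rot: [-3.117, -0.087, -0.14]
force: [0.4, -2.5, 1.8]
finger_gap: 0.0299
[0.55907672 0.14236371 0.02588406] [-3.11596512 -0.08760325 -0.13984466] [0.78784733 1.44771972 0.80650643]
```

View pics/s32.png

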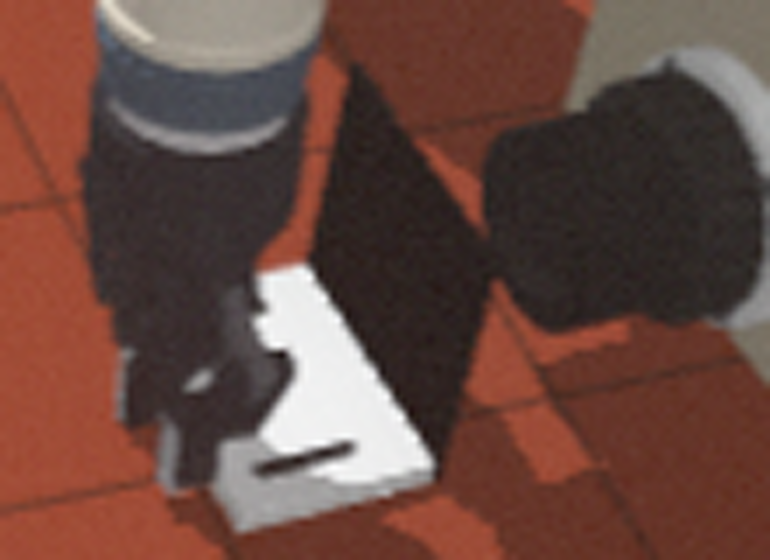

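```bash
python3 - <<'E'
from h import *
s=viewer.camera("scene")
g=lambda a,b,z:onz(s,370+(a+.5)/7-.5,170+(b+.5)/7-.5,z)[:2]
plate(g(494,268,.12),g(351,62,.12)); side(g(239,533,0),g(437,467,.012))
E
```

```text
len 0.1115 mid [0.5458 0.2329] yaw 2.96 lamp x,y -0.0047 -0.0514 yaw rel -0.39
len 0.0789 yaw rel -1.78 lamp heel -0.0036 -0.0466
```

```bash

python3 -m pendant '{"linear":[[0,0.007,0],[0,0.007,0],[0,0.007,0],[0,0.005,0]],"twist":[0,0,0,0]}'
python3 - <<'E'
from h import *
s=viewer.camera("scene"); crop(s,"pics/s33.png",370,165,480,245,7)
print(manip.state()["ee_pos"],manip.state()["ee_rot"],manip.state()["force"])
E
```

```text
time: 19.48
ee_pos: [0.5589, 0.1696, 0.0258]
ee_rot: [-3.117, -0.087, -0.139]
force: [0.2, -2.6, 1.0]
finger_gap: 0.0299
[0.55882415 0.17043032 0.02574476] [-3.11622285 -0.08799869 -0.13904785] [ 0.0388385   1.41825224 -0.18020109]
```

View pics/s33.png

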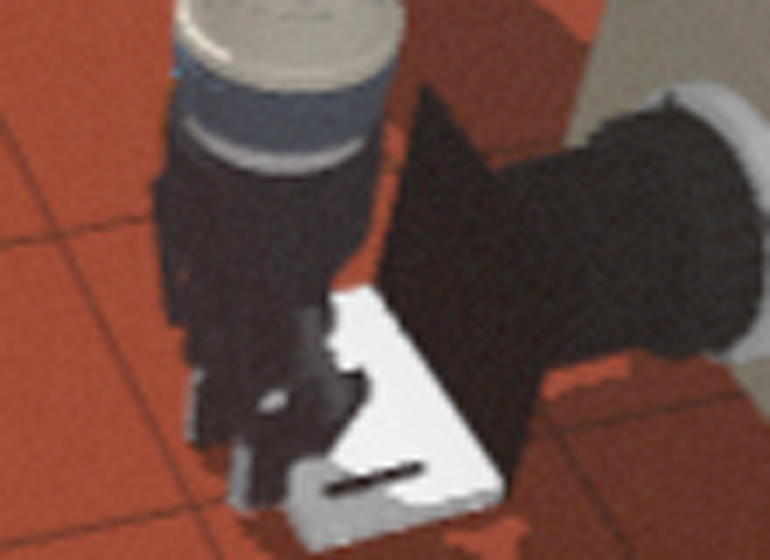

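```bash
python3 - <<'E'
from h import *
s=viewer.camera("scene");t=viewer.camera("top"); crop(t,"pics/t33.png",190,130,290,205,7)
g=lambda a,b,z:onz(s,370+(a+.5)/7-.5,165+(b+.5)/7-.5,z)[:2]
side(g(311,552,0),g(504,490,.012)); print(g(422,84,.12),(g(422,84,.12)-LO)@LX,(g(422,84,.12)-LO)@LY)
E
```

```text
len 0.0768 yaw rel -2.7 lamp heel -0.001 -0.0189
[0.49017144 0.25882873] -0.05873287583587145 -0.022273911117672372
```

View pics/t33.png

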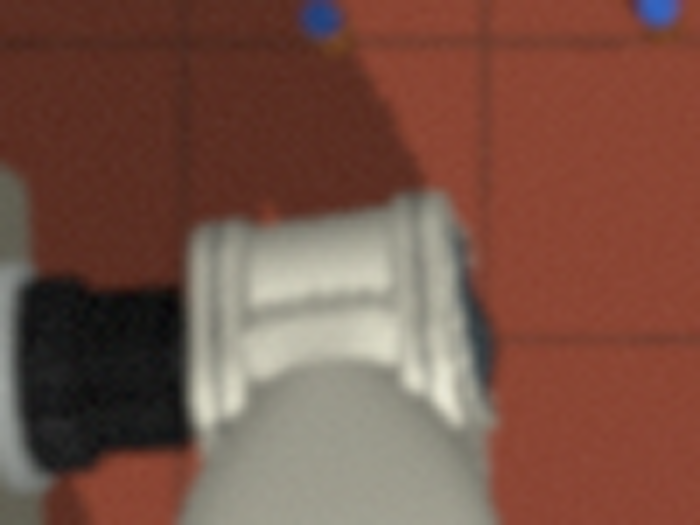

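```bash

python3 -m pendant '{"linear":[[0,0.005,0],[0,0.004,0],[0,0.003,0]],"twist":[0,0,0]}'
python3 -m pendant '{"linear":[[0,0.002,0]],"twist":[0]}'
python3 - <<'E'
from h import *
s=viewer.camera("scene"); crop(s,"pics/s34.png",380,165,490,245,7)
print(manip.state()["ee_pos"],manip.state()["force"])
E
```

```text
time: 19.88
ee_pos: [0.5588, 0.1814, 0.0256]
ee_rot: [-3.118, -0.087, -0.138]
force: [0.6, -2.7, 1.2]
finger_gap: 0.0295
time: 19.97
ee_pos: [0.5588, 0.1836, 0.0256]
ee_rot: [-3.118, -0.086, -0.138]
force: [0.6, -2.6, 0.8]
finger_gap: 0.0299
[0.55878586 0.18390749 0.02561724] [-1.01521219 -1.52694375  0.58141683]
```

View pics/s34.png

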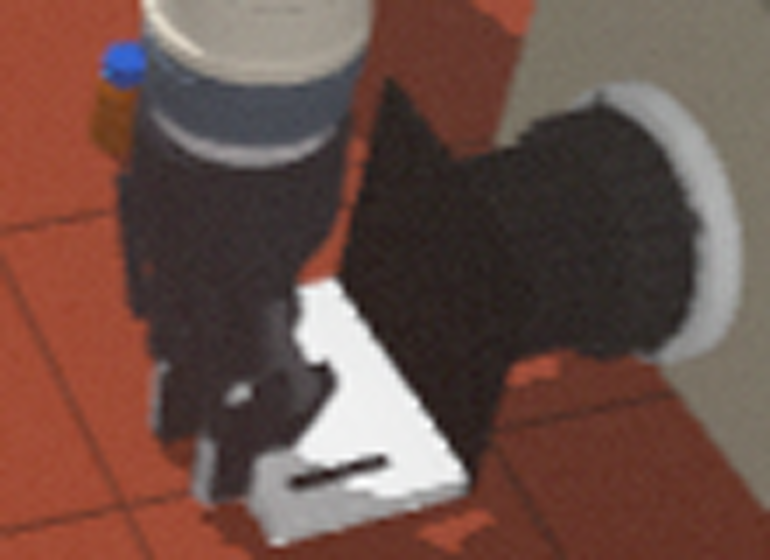

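```bash

for i in 1; do :; done
python3 -m pendant '{"linear":[[0,0.002,0],[0,0.002,0]],"twist":[0,0]}'
python3 - <<'E'
from h import *
s=viewer.camera("scene")
g=lambda a,b,z:onz(s,380+(a+.5)/7-.5,165+(b+.5)/7-.5,z)[:2]
side(g(274,546,0),g(469,487,.012)); print((g(388,78,.12)-LO)@LX,(g(388,78,.12)-LO)@LY)
print(manip.state()["ee_pos"],manip.state()["force"])
E
```

```text
time: 20.18
ee_pos: [0.5588, 0.1879, 0.0256]
ee_rot: [-3.118, -0.086, -0.139]
force: [0.1, -2.1, 1.2]
finger_gap: 0.0302
len 0.0771 yaw rel -3.84 lamp heel 0.0019 -0.0045
-0.05755147018199281 -0.007741845285474666
[0.55878702 0.18820847 0.02560279] [-0.33073435 -2.71458571  1.57596839]
```

```bash

python3 -m pendant '{"linear":[[0,0.002,0]],"twist":[0]}'
python3 -m pendant '{"linear":[[0,0.001,0]],"twist":[0]}'
```

```text
time: 20.32
ee_pos: [0.5588, 0.1896, 0.0256]
ee_rot: [-3.119, -0.086, -0.139]
force: [0.5, -18.5, 2.2]
finger_gap: 0.0296
time: 20.4
ee_pos: [0.5588, 0.1895, 0.0256]
ee_rot: [-3.122, -0.085, -0.139]
force: [0.5, -11.4, 3.5]
finger_gap: 0.0298
```

The plate has met the nose: the force rose sharply. I'm backing off and checking.

```bash

python3 -m pendant '{"linear":[[0,-0.006,0],[0,-0.015,0],[0,-0.03,0],[0,-0.03,0.01],[0,-0.02,0.03]],"twist":[0,0,0,0,0]}'
python3 -m pendant '{"linear":[[0,-0.02,0.04],[0,-0.03,0.04],[0,-0.03,0.04],[0,-0.03,0.02],[0,-0.02,0]],"twist":[0,0,0,0,0]}'
python3 -m pendant '{"linear":[[-0.02,-0.03,0],[-0.02,-0.03,0],[-0.02,-0.03,0],[0,0,0],[0,0,0]],"twist":[0,0,0,0,0]}'
python3 - <<'E'
from h import *
s=viewer.camera("scene"); crop(s,"pics/s35.png",380,165,490,245,7)
t=viewer.camera("top"); crop(t,"pics/t35.png",190,130,290,205,7)
cv2.imwrite("pics/t35f.png",t["color"]);cv2.imwrite("pics/s35f.png",s["color"])
for n,D in (("top",t),("scene",s)):
    hsv=cv2.cvtColor(D["color"],cv2.COLOR_BGR2HSV); m=cv2.inRange(hsv,(105,120,80),(125,255,255))
    k,l,st,c=cv2.connectedComponentsWithStats(m)
    for i in range(1,k):
        if 4<st[i,4]<60: print(n,c[i].round(1),onz(D,*c[i],.043).round(3))
E
```

```text
time: 20.82
ee_pos: [0.5554, 0.0902, 0.0611]
ee_rot: [-3.117, -0.097, -0.126]
force: [-0.1, 0.3, 0.1]
finger_gap: 0.0302
time: 21.23
ee_pos: [0.5549, -0.0334, 0.1959]
ee_rot: [-3.113, -0.1, -0.133]
force: [0.3, 0.1, 0.6]
finger_gap: 0.03
time: 21.65
ee_pos: [0.4939, -0.1311, 0.199]
ee_rot: [-3.112, -0.094, -0.148]
force: [0.1, 0.2, -0.0]
finger_gap: 0.0297
top [283.4 130.4] [0.727 0.063 0.043]
top [235.4 132.1] [0.722 0.226 0.043]
top [235.6 233.1] [0.378 0.224 0.043]
scene [397.4 173.8] [0.383 0.221 0.043]
scene [452.2 267. ] [0.726 0.225 0.043]
scene [389.2 283.1] [0.731 0.061 0.043]
scene [  8.7 290.6] [ 0.529 -0.787  0.043]
```

View pics/s35.png

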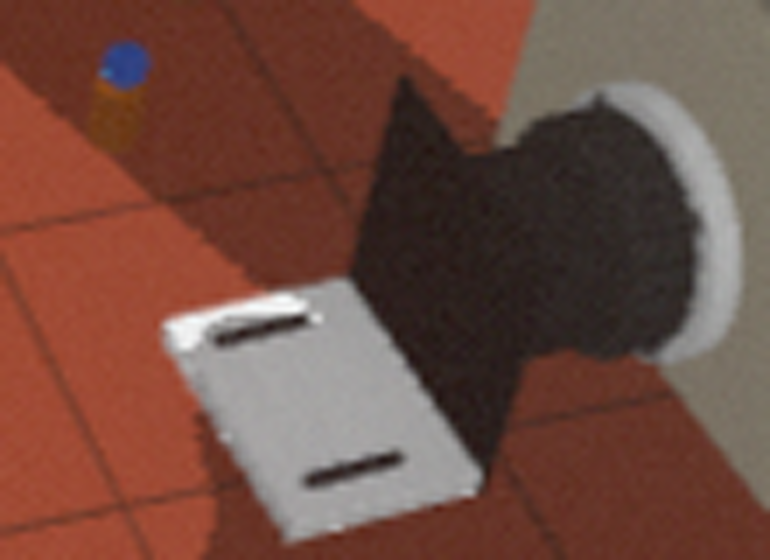

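View pics/t35.png

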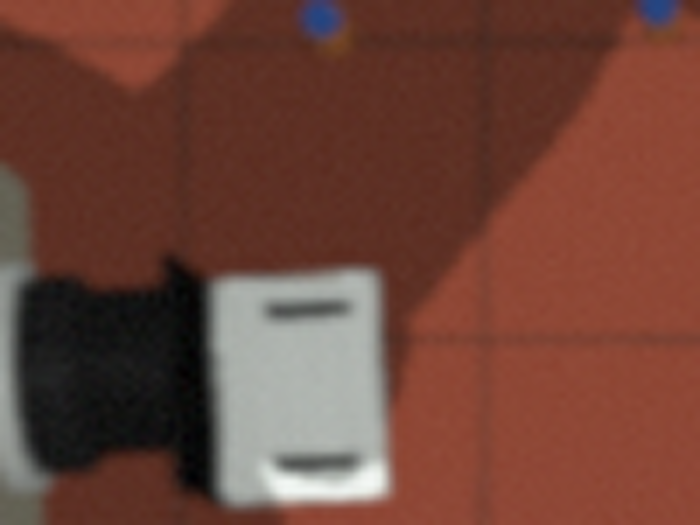

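View pics/t35f.png

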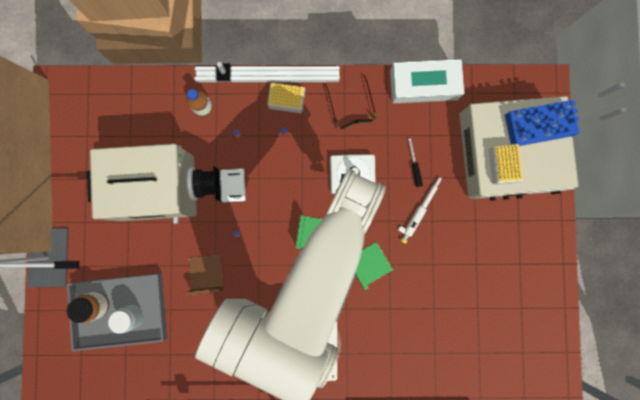

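```bash
python3 - <<'E'
from h import *
t=viewer.camera("top");s=viewer.camera("scene")
f=lambda a,b,z:onz(t,190+(a+.5)/7-.5,130+(b+.5)/7-.5,z)[:2]
foot(f(381,268,.012),f(391,497,.012))
plate(f(170,260,.12),f(182,490,.12))
g=lambda a,b,z:onz(s,380+(a+.5)/7-.5,165+(b+.5)/7-.5,z)[:2]
foot(g(288,545,0),g(163,326,.012)); side(g(288,545,0),g(483,488,.012))
print(manip.state()["force"],manip.state()["dq"].round(4))
E
```

```text
len 0.1136 yaw rel -0.61 toe [0.5465 0.1979] heel [0.5425 0.2818] lamp: heel -0.0052 -0.0024 com x -0.0055 toe x -0.0061 corner hi heel [0.5992 0.2845]
len 0.1068 mid [0.5392 0.2803] yaw 3.46 lamp x,y -0.0085 -0.0037 yaw rel 0.11
len 0.1073 yaw rel 1.12 toe [0.5514 0.1997] heel [0.5448 0.2835] lamp: heel -0.0027 -0.0008 com x -0.0021 toe x -0.0011 corner hi heel [0.5983 0.2877]
len 0.0767 yaw rel -4.52 lamp heel 0.0041 0.001
[-0.04950456  0.49492019  0.51088709] [ 0.0128  0.0025  0.0007 -0.0014 -0.0018 -0.0016]
```

All estimates are within tolerance: x -8 to +4 mm, y about -4 to +1 mm, yaw within 5°. The block is upright and the robot is clear of it.

```bash
python3 -m pendant '{"linear":[[0,0,0],[0,0,0]],"twist":[0,0]}'; python3 -c "
from station import close_job
print(close_job())"
```

```text
time: 22.02
ee_pos: [0.4958, -0.1274, 0.1984]
ee_rot: [-3.111, -0.105, -0.146]
force: [1.1, -0.1, 0.4]
finger_gap: 0.0298
the job is handed in; nothing more can be done
None
```

I tipped the block onto its foot by pushing the raised toe, then pushed it along the bench until the plate met the lamp's nose. I then backed the arm off and handed the job in at about 22 s of the 67 s limit. No verdict was reported.

**Last checks**
- **Standing:** the block looked upright and at rest in both views, and the gripper was well clear of everything.
- **Closeness:** the plate's back is within about 4 mm of the nose rim. The push force rose from about 2.5 N to 18.5 N when it touched.
- **Centring:** the estimates do not fully agree. They put the block between 8.5 mm to one side and 4 mm to the other, all inside the 18 mm limit.
- **Squareness:** three estimates agree to within about 1°. A fourth, from the short side edge, gave -4.5°; its measured length was also off, so I trust it least. The limit is 8°.
- **Bystanders:** the three vials are within about 2 mm of their starting positions. I checked the goggles, pipette and screwdriver only by eye in the top view, and they look unmoved.

**What went wrong on the way**
- On the first toe push, one finger rode over the foot and turned the block about 25° the wrong way.
- I corrected that with a push at the toe corner and a push on the side. My first try at the side push mostly passed over the foot, so I repeated it lower.
- The tool also tilted by about 5° during the work, which the moves could not correct, so I made the final push with the fingers closer together.

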